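# Stroke-test a stove pump in the clamp jig

### The job

The stove pump lies in the saddles of the test jig with its plunger pulled out. Swing the toggle clamp down until it snaps over centre and locks on the pump, then push the plunger fully home by its knob, gently enough that the pump does not slip in the jig. Then swing the clamp fully back open and lay the pump down flat in the empty tray, without dropping it and leaving the loose parts and tools around it where they are.

Things in the scene. Friction and masses are not known exactly. Their poses are not given: they have to be found in the camera images.
- jig: The test jig, fixed: an aluminium plate 180 x 160 x 12 mm; origin at the centre of its underside, z up, x from the clamp's handle towards the pump, y along the pump. Two V-saddles (12 mm thick along y, 50 mm wide, up to 45 mm high) at y = -52 and +63 mm carry the pump, its axis level along y at x = 55 mm, 48 mm above the bench. At y = 46 mm stands a steel toggle clamp.
- bar_hinge (a point): Hinge axis (along the jig's y) of the clamp arm, at jig x = -1 mm, 74 mm high, in the clamp's mid plane. The arm is 17 mm wide; open it stands up to 145 mm high (jig x from -35 to 15 mm); locked it lies level over the pump (top 105 mm high). The clamp's two side plates, 30 mm apart over all, span jig x from -61 to 10 mm, up to 90 mm high.
- clamp_hinge (a point): The axis about which the clamp's handle turns, in the clamp's mid plane, 62 mm above the bench; the axis is level, along the jig's y.
- handle_grip (a point): Middle of the handle's black rubber grip, 66 mm from clamp_hinge. The grip is 58 mm long, 16 mm wide (along the jig's y), 17 mm thick and reaches 24 mm beyond this point. Open, the handle stands up (to 152 mm), leaning 13 degrees away from the pump; locked, it lies level, 62 mm high, and points away from the pump (jig -x).
- clamp_handle (a joint): Handle angle in rad: 0 = fully open (the start), grows as it swings down away from the pump, 1.344 = locked on its stop. The foot meets the pump at about 1.0; going on takes some 5 to 8 N at the grip until dead centre at 1.22, then it snaps onto the stop and stays. Lifting it back over centre takes about as much. Light friction holds it anywhere else.
- clamp_foot: The clamp's rubber foot, 20 mm wide, on a spring-loaded spindle at the end of the clamp arm; origin at the centre of its face. Locked, it presses on the pump's barrel with about 20 N, its spring pushed in 2 mm.
- pump_center (a point): Centre of the pump's ribbed flange (45 mm wide, 18 mm long: grip it across the axis), on the pump's axis. Its y axis is the long axis, from plunger to suction tube; z is up at the start. Grey plastic, 0.2 kg. Along y: barrel 28 mm wide to +92 mm (the clamp's foot presses at +66), white tube to +112; neck 28 mm wide to -46, with a valve 36 mm tall at -20; then the plunger.
- pump_tip (a point): Free end of the pump's white suction tube, 110 mm along +y from pump_center.
- plunger_knob (a point): Centre of the outer face of the plunger's round black knob, 32 mm wide, 12 mm thick, on the pump's axis; push it along the pump's +y. Fully home it lies 59 mm from pump_center.
- plunger (a joint): How far the plunger is pulled out, in m: 0 = fully home on its stop; starts at 0.030 to 0.044. It slides with about 6 N of friction and stays where it is left. The locked clamp holds the pump against some 30 to 40 N along its axis; unclamped, the pump slides in its saddles before the plunger moves.
- tray: The empty steel tray, 250 (its x) x 180 (its y) mm, rim 22 mm high, floor 3 mm thick; origin at the centre of its underside. It stands left or right of the jig. Fixed.
- parts_tray: A like tray on the other side of the jig with loose parts in it; leave it alone. Fixed.
- burner: Bystander in the parts tray: burner cup, 88 mm wide, 26 mm high.
- pliers: Bystander in the parts tray: pliers, 140 mm long.
- pot_support: Bystander in the parts tray: bent wire pot support, 105 mm long.
- screwdriver: Bystander: screwdriver, 180 mm long, lying beyond the jig.
- grease_jar: Bystander: white jar, 52 mm wide, 45 mm high, left of the jig.
- brush: Bystander: brush, 160 mm long, right of the jig.

How it is judged (in metres and radians):
On the way, in this order (a step that is already met when the one before it is completed fails the run):
1. the clamp is locked past centre on the pump (value of joint clamp_handle above 1.28 rad and contact force between clamp_foot and pump above 8 N), for 0.3 s.
2. the plunger is fully home with the pump still clamped (all of step 1 and value of joint plunger below 0.002 m), for 0.3 s.
3. the clamp is swung fully back open (value of joint clamp_handle below 0.15 rad and value of joint plunger below 0.003 m), for 0.2 s.
At the end, for the whole second after the job is handed in: The whole pump lies inside the empty tray (flange, tube end and plunger knob within the rim and their centres less than 45 mm above the tray's underside), at rest, its plunger home to 4 mm, and the clamp handle is within 0.15 rad of fully open (x of pump_center in the frame of tray between -0.122 and 0.122 m and y of pump_center in the frame of tray between -0.087 and 0.087 m and z of each of pump_center, pump_tip, plunger_knob in the frame of tray below 0.045 m and x of pump_tip in the frame of tray between -0.122 and 0.122 m and y of pump_tip in the frame of tray between -0.087 and 0.087 m and x of plunger_knob in the frame of tray between -0.122 and 0.122 m and y of plunger_knob in the frame of tray between -0.087 and 0.087 m and value of joint plunger below 0.004 m and value of joint clamp_handle below 0.15 rad and linear speed of pump below 0.03 m/s and angular speed of pump below 0.3 rad/s); the robot touches nothing.
It fails at once if the clamped pump is shoved more than 6 mm in its saddles (value of joint clamp_handle above 1.1 rad and distance of pump_center from where it was at the start of the episode above 0.006 m).
It fails at once if the pump is dropped (falls faster than 0.8 m/s out of the gripper) (linear speed of pump above 0.8 m/s and contact force between the fingers and pump below 0.05 N).
It fails at once if a bystander is moved more than 30 mm (distance of any of burner, pliers, pot_support, screwdriver, grease_jar, brush from where it was at the start of the episode above 0.03 m).
It also fails if it takes over 72 s, if anything falls off the work surface, if the arm or the gripper's body presses on something with over 40 N, if the wrist force passes 120 N, or if a joint passes its speed limit or range.

### The arm

A 6-joint arm with a two-finger parallel gripper is mounted at the origin on the work surface. World frame = base frame: x ahead of the robot, y to its left, z up, the work surface at z = 0. Lengths are in m, angles in degrees, forces in N, time in s.
With the tool pointing down it reaches from about 0.3 to 0.75 m from the base axis. Payload 8.5 kg.
Tool frame: the origin (TCP) lies on the centre line of the jaws, within the pads' length; the fingertips stand 19 mm ahead of it and the grasp point (between the pads) is the TCP; z points along the fingers, x is the direction in which the jaws open and shut, and the axes are right-handed (so a half turn about z gives the same grasp; the last joint's range is limited). The gripper opens to 85 mm and grips with 20 to 120 N. Pads are 22 mm wide; open, the fingers measure 114 mm over their backs; the gripper's body (76 mm by 85 mm) begins 54 mm behind the grasp point. The pads swing forward as they close: fully open they stand 13 mm farther back than shut.
Start: joints at [57.565, 21.807, 74.336, -0, 83.858, -12.336], TCP at [0.189, 0.516, 0.227] pointing down, gripper open.
Joint ranges: [-178.18, 178.18], [-50.72, 133.34], [12.68, 142.11], [-81.47, 261.47], [9.98, 163.14], [-165.26, 165.26]. Speed limits (degrees/s): [136.94, 136.94, 180, 180, 180, 180].

### API

Orientations are given as a 3x3 rotation matrix whose columns are the frame's x, y, z axes.
In Python, from rig import env, cams, order gives the robot as it stands.
- The arm moves only by the tool step_arm, never from a script. Its argument "steps" is a list of rows, each an object with "xyz": the shift along the tool's x, y, z normalised to -1 to 1, where 1 is 0.04 m, a list of three; "turn": the turn, a rotation vector about the tool's x, y, z normalised to -1 to 1, where 1 is 0.08 rad, a list of three; "gripper": the gripper command: -1 is shut, 1 is fully open, values between are in proportion. A call has 1 to 20 rows; each row shifts and turns the commanded pose from where the row before left it, along the tool's axes as they then stand; what a row does not reach is not made up. A row lasts 1/12 s, in which the tool goes at most 41.7 mm and 7.16 degrees, less where a joint would pass 70% of its speed; a pose out of reach is approached as far as the arm can. A call with a number of a shift or a turn outside -1 to 1 is refused whole. A call with a gripper value outside its range is refused whole. The fingers move at their own pace and stop on an object; "squeeze" is the grip in N (left out, the last holds). Time passes only in rows, so rows that do not move let the fingers close. It gives the time, the measured TCP pose, the force and the opening at its end, in the units of the state.
- env.observe(): the state, without advancing time (a new reading comes with each control period).
- cams.get_image(name): name is "scene" or "top" or "wrist"; returns (picture, depth): 420x560x3 uint8, red, green, blue; 420x560 float32, m along the optical axis (not along the pixel's ray), 0 where there is no reading.
- cams.camera_info(name): a dict with "fx", "fy", "cx", "cy" (pixels), "extrinsics" (4x4, takes a point from camera to world coordinates). Camera axes: x right, y down, z forward; pixel columns grow to the right and rows downward; lengths in m; the calibration is good to about 2 mm. A picture is of the moment at which its call begins: read the wrist's pose just before it. camera_info takes no time and is no camera call; for the wrist camera it gives the pose at the moment of the call.
- order.close_job(): hands the job in, once; it reports no verdict.
The state is a dict: "time_s": time; "q": joint angles; "qvel": joint speeds; "joint_efforts": joint torques, N m; "position": TCP position; "tool_rot": TCP orientation; "ft_force": force on the tool from outside, world axes, zero at the start; "wrist_torque": the same for the moment, N m; "grip_width": finger opening in m.
Only numpy, scipy, OpenCV 4.12 (cv2) and the standard library are available. Lean on these libraries where they do the work, as an engineer would, in place of code of your own. Each camera call takes 0.05 s, during which the arm holds its last target. There are 200 camera calls.

## Working session

There is one attempt and no reset: what is moved stays moved. The work goes in short steps, Python scripts to look and compute and a tool call to move; the robot and the scene stay as the last step left them, time stands still between calls to the robot, and variables do not carry over. Pictures are saved under pics/ and viewed, about 8 in all and at most 12, crops included, and the job is handed in when it is done.

Besides the shell and the picture viewer there is one more tool, called after "Request:" by a JSON object that holds its "op" and its "data", one argument or row to a line. step_arm: Moves the arm, as the interface text tells. Scaled input: -1 to 1 covers 0.04 m each way for a shift and 0.08 rad each way for a turn. Its arguments: {"type":"object","properties":{"steps":{"type":"array"},"squeeze":{"type":"number"}},"required":["steps"]}

```bash
ls; mkdir -p pics; cat > h.py <<'E'
import numpy as np, cv2
from rig import env, cams, order
np.set_printoptions(precision=4, suppress=True)
def shot(n,f):
    im,d=cams.get_image(n); I=cams.camera_info(n)
    cv2.imwrite('pics/'+f+'.png',im[:,:,::-1]); np.savez('pics/'+f+'.npz',im=im,d=d,fx=I['fx'],fy=I['fy'],cx=I['cx'],cy=I['cy'],E=I['extrinsics'])
    return im,d,I
def cloud(f):
    z=np.load('pics/'+f+'.npz'); d=z['d']; v,u=np.indices(d.shape)
    P=np.stack([(u-z['cx'])/z['fx']*d,(v-z['cy'])/z['fy']*d,d],-1)
    return P@z['E'][:3,:3].T+z['E'][:3,3], z['im'], d
def ray(f,u,v,h):
    z=np.load('pics/'+f+'.npz');E=z['E']
    r=E[:3,:3]@np.array([(u-z['cx'])/z['fx'],(v-z['cy'])/z['fy'],1]); t=(h-E[2,3])/r[2]
    return E[:3,3]+t*r
E
python3 - <<'E'
from h import *
a,_,_=shot('scene','s0'); b,_,_=shot('top','t0')
for n in('scene','top'): print(cams.camera_info(n)['extrinsics'])
E
```

```text
pics
[[ 0.5975  0.5447 -0.5885  1.1829]
 [ 0.8019 -0.4087  0.4358 -0.4548]
 [-0.0031 -0.7323 -0.681   0.8535]
 [ 0.      0.      0.      1.    ]]
[[-0.0223 -0.997   0.0736  0.4986]
 [-0.9997  0.0215 -0.0112  0.0298]
 [ 0.0096 -0.0738 -0.9972  1.0399]
 [ 0.      0.      0.      1.    ]]
```

View pics/t0.png

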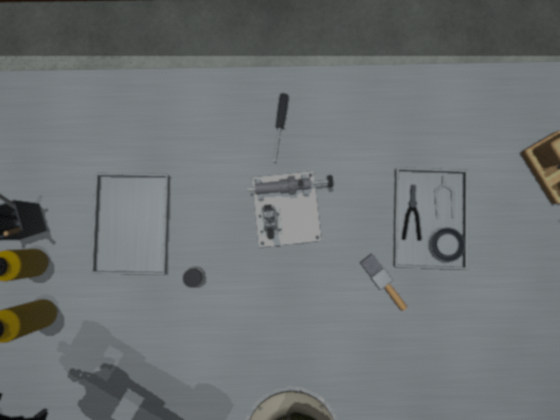

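View pics/s0.png

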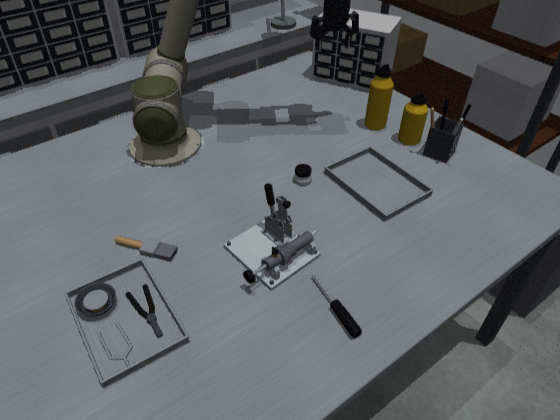

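The top view shows the jig near pixel (287,210): pump across its upper part with the knob at (329,182), and the handle toward the robot. The empty tray is on the left (132,224) and the parts tray is on the right. The scene view agrees, with the handle standing up. Next I'll measure.

```bash
python3 - <<'E'
from h import *
P,im,d=cloud('t0')
hsv=cv2.cvtColor(im,cv2.COLOR_RGB2HSV)
print('table z',np.median(P[300:330,230:260,2]), P[210,130], P[235,300])
print('plate/table/tray col', im[235,300],im[300,250],im[210,130])
# plate mask by height + region
X,Y,Z=P[...,0],P[...,1],P[...,2]
reg=np.zeros(d.shape,bool); reg[165:255,240:345]=1
m=(reg&(Z>0.006)&(Z<0.018)).astype(np.uint8)
print('plate px',m.sum())
pts=np.argwhere(m)[:,::-1].astype(np.float32)
r=cv2.minAreaRect(pts); print(r); 
for u,v in cv2.boxPoints(r): print(ray('t0',u,v,0.012))
# bright mask
g=im.astype(int).sum(2); mb=(reg&(g>g[235,300]-60)&(g>g[300,250]+40)).astype(np.uint8)
r=cv2.minAreaRect(np.argwhere(mb)[:,::-1].astype(np.float32)); print('bright',mb.sum(),r)
for u,v in cv2.boxPoints(r): print(ray('t0',u,v,0.012))
# tray rim dark
reg=np.zeros(d.shape,bool); reg[165:285,85:180]=1
mt=(reg&(Z>0.015)&(Z<0.03)).astype(np.uint8); r=cv2.minAreaRect(np.argwhere(mt)[:,::-1].astype(np.float32)); print('tray',mt.sum(),r)
for u,v in cv2.boxPoints(r): print(ray('t0',u,v,0.022))
# pump : high points
reg=np.zeros(d.shape,bool); reg[165:200,240:345]=1
mp=reg&(Z>0.04)&(Z<0.09)
print('pump xy',mp.sum(),X[mp].min(),X[mp].max(),Y[mp].min(),Y[mp].max())
c=im[170:260,240:345]; big=cv2.resize(c,None,fx=7,fy=6.6,interpolation=cv2.INTER_CUBIC)[:,:,::-1]
big=np.clip(big.astype(float)*1.6,0,255).astype(np.uint8); cv2.imwrite('pics/c0.png',big)
E
```

```text
table z 0.0003788613173454358 [0.5747 0.4005 0.0043] [ 0.501  -0.0336  0.0115]
plate/table/tray col [154 154 153] [125 130 132] [135 140 144]
plate px 3082
((294.4613037109375, 209.2519989013672), (83.61237335205078, 96.7327651977539), 87.0390625)
[0.6709 0.1061 0.012 ]
[ 0.6788 -0.1431  0.012 ]
[ 0.4642 -0.1469  0.012 ]
[0.4572 0.0986 0.012 ]
bright 2322 ((286.0424499511719, 208.65342712402344), (69.35367584228516, 61.08357238769531), 83.9909896850586)
[0.6514 0.0858 0.012 ]
[ 0.6648 -0.0709  0.012 ]
[ 0.4873 -0.0843  0.012 ]
[0.4746 0.0705 0.012 ]
tray 905 ((128.56097412109375, 223.3541259765625), (74.06033325195312, 102.004150390625), 2.12109637260437)
[0.4184 0.4935 0.022 ]
[0.6746 0.4871 0.022 ]
[0.6637 0.2999 0.022 ]
[0.4073 0.3097 0.022 ]
pump xy 950 0.5945583841870118 0.652853611634726 -0.11308630199119371 0.09880834628296853
```

View pics/c0.png

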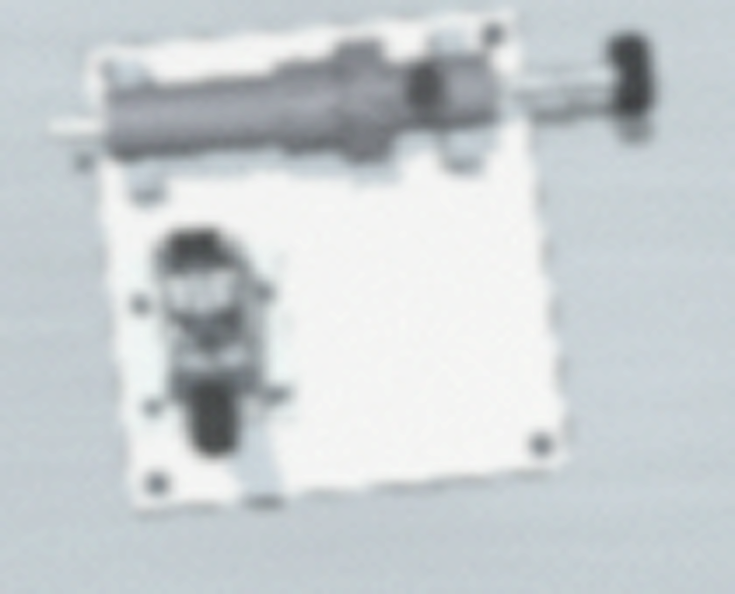

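```bash
python3 - <<'E'
from h import *
s=env.observe()
for k in s: print(k,np.array(s[k]))
print(cams.camera_info('wrist'))
R=np.array(s['tool_rot']);p=np.array(s['position'])
E=cams.camera_info('wrist')['extrinsics']; print('cam in tool',R.T@(E[:3,3]-p),'\n',R.T@E[:3,:3])
# scene depth: cluster grip / arm tops
P,im,d=cloud('s0'); X,Y,Z=P[...,0],P[...,1],P[...,2]
m=(X>.42)&(X<.7)&(Y>-.1)&(Y<.12)&(Z>.10)&(Z<.17)
for a in np.arange(.10,.16,.01):
    k=m&(Z>a)&(Z<=a+.01)
    if k.sum(): 
        dk=im[k].sum(1)<150
        print(a,k.sum(),X[k].min(),X[k].max(),np.median(Y[k]),'dark',dk.sum(), P[k][dk].mean(0) if dk.any() else '')
E
```

```text
time_s 0.1
q [ 57.5657  21.8383  74.3789  -0.0018  83.8583 -12.3354]
qvel [ 0.0173 -0.1134 -0.116  -0.028   0.0243  0.0595]
joint_efforts [  0.0033 -44.9225 -23.1654  -0.0002   0.0036  -0.    ]
position [0.1889 0.5163 0.2269]
tool_rot [[ 0.3436  0.9391 -0.0007]
 [ 0.9391 -0.3436 -0.0011]
 [-0.0013 -0.0003 -1.    ]]
ft_force [ 0.4362 -0.2653 -0.4604]
wrist_torque [-0.0103 -0.061  -0.003 ]
grip_width 0.08552507594991972
{'fx': 367.01962868969014, 'fy': 367.01962868969014, 'cx': 275.914354485892, 'cy': 207.37968549866136, 'extrinsics': array([[ 0.3438,  0.8965,  0.2794,  0.1166],
       [ 0.939 , -0.328 , -0.103 ,  0.541 ],
       [-0.0007,  0.2978, -0.9546,  0.3717],
       [ 0.    ,  0.    ,  0.    ,  1.    ]])}
cam in tool [-0.0018 -0.0764 -0.1448] 
 [[ 1.     -0.0003  0.0005]
 [ 0.0002  0.9546  0.298 ]
 [-0.0006 -0.298   0.9546]]
0.1 54 0.5067015022481623 0.5604046638922526 0.03748655877582183 dark 45 [0.5311 0.0393 0.1047]
0.11 43 0.5027745363647652 0.5610156698910617 0.03582182544952495 dark 38 [0.5282 0.0364 0.1151]
0.12 58 0.5032315009118881 0.5741931793841012 0.036912838161001216 dark 51 [0.5315 0.0372 0.1254]
0.13 115 0.4977999695283656 0.573761469670645 0.039564105403798955 dark 92 [0.5445 0.0399 0.1353]
0.13999999999999999 46 0.49628153978957135 0.5714268052373322 0.03815207880586638 dark 34 [0.5152 0.0379 0.1451]
0.14999999999999997 14 0.4999544087375364 0.510167028488378 0.03749161144086202 dark 14 [0.5051 0.0375 0.151 ]
```

Request:
{"op": "step_arm", "data": {
  "steps": [
    {"xyz": [0, 0, -0.22], "turn": [0, 0, -0.9], "gripper": 1},
    {"xyz": [0, 0, -0.22], "turn": [0, 0, -0.9], "gripper": 1},
    {"xyz": [0, 0, -0.22], "turn": [0, 0, -0.9], "gripper": 1},
    {"xyz": [0, 0, -0.22], "turn": [0, 0, -0.9], "gripper": 1},
    {"xyz": [0, 0, -0.22], "turn": [0, 0, -0.9], "gripper": 1},
    {"xyz": [0, 0, -0.22], "turn": [0, 0, -0.9], "gripper": 1}
  ]
}}

```text
time_s: 0.6
position: [0.1889, 0.5163, 0.2803]
tool_rot: [[-0.085, 0.996, -0.0], [0.996, 0.085, -0.001], [-0.001, -0.001, -1.0]]
ft_force: [-0.0, 0.2, 0.2]
grip_width: 0.0856
```

Request:
{"op": "step_arm", "data": {
  "steps": [
    {"xyz": [-0.68, 0.42, 0], "turn": [0, 0, 0], "gripper": 0.2},
    {"xyz": [-0.68, 0.42, 0], "turn": [0, 0, 0], "gripper": 0.2},
    {"xyz": [-0.68, 0.42, 0], "turn": [0, 0, 0], "gripper": 0.2},
    {"xyz": [-0.68, 0.42, 0], "turn": [0, 0, 0], "gripper": 0.2},
    {"xyz": [-0.68, 0.42, 0], "turn": [0, 0, 0], "gripper": 0.2},
    {"xyz": [-0.68, 0.42, 0], "turn": [0, 0, 0], "gripper": 0.2},
    {"xyz": [-0.68, 0.42, 0], "turn": [0, 0, 0], "gripper": 0.2},
    {"xyz": [-0.68, 0.42, 0], "turn": [0, 0, 0], "gripper": 0.2},
    {"xyz": [-0.68, 0.42, 0], "turn": [0, 0, 0], "gripper": 0.2},
    {"xyz": [-0.68, 0.42, 0], "turn": [0, 0, 0], "gripper": 0.2},
    {"xyz": [-0.68, 0.42, 0], "turn": [0, 0, 0], "gripper": 0.2},
    {"xyz": [-0.68, 0.42, 0], "turn": [0, 0, 0], "gripper": 0.2},
    {"xyz": [-0.68, 0.42, 0], "turn": [0, 0, 0], "gripper": 0.2},
    {"xyz": [-0.68, 0.42, 0], "turn": [0, 0, 0], "gripper": 0.2},
    {"xyz": [-0.68, 0.42, 0], "turn": [0, 0, 0], "gripper": 0.2},
    {"xyz": [-0.68, 0.42, 0], "turn": [0, 0, 0], "gripper": 0.2},
    {"xyz": [-0.68, 0.42, 0], "turn": [0, 0, 0], "gripper": 0.2},
    {"xyz": [-0.68, 0.42, 0], "turn": [0, 0, 0], "gripper": 0.2},
    {"xyz": [-0.68, 0.42, 0], "turn": [0, 0, 0], "gripper": 0.2},
    {"xyz": [-0.68, 0.42, 0], "turn": [0, 0, 0], "gripper": 0.2}
  ]
}}

```text
time_s: 2.27
position: [0.5686, 0.0001, 0.2798]
tool_rot: [[-0.081, 0.997, -0.001], [0.997, 0.081, 0.0], [0.0, -0.001, -1.0]]
ft_force: [-0.0, 1.3, 0.7]
grip_width: 0.0515
```

```bash
python3 - <<'E'
from h import *
s=env.observe(); print(s['time_s'],s['position'],s['tool_rot'],s['grip_width'])
im,d,I=shot('wrist','w1')
cv2.imwrite('pics/w1b.png',np.clip(im[:,:,::-1]*1.4,0,255).astype(np.uint8))
E
```

```text
2.2667 [0.5686 0.0001 0.2798] [[-0.0809  0.9967 -0.0008]
 [ 0.9967  0.0809  0.0002]
 [ 0.0003 -0.0008 -1.    ]] 0.051497107480256064
```

View pics/w1b.png

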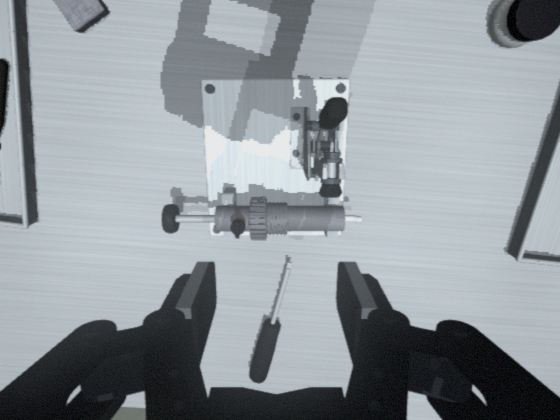

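The wrist view shows the plate at (205–350, 80–238), the pump axis along row ~218, and the knob at (171,218). The flange is at (258,217) and the grip top is at (333,110).

```bash
python3 - <<'E'
from h import *
P,im,d=cloud('w1'); X,Y,Z=P[...,0],P[...,1],P[...,2]
g=im.astype(int).sum(2)
print('valid',(d>0).mean(), 'plate z',np.median(Z[110:130,215:240]))
# plate edges: corner estimates from Z
reg=np.zeros(d.shape,bool); reg[70:245,150:370]=1
# screws
for (u,v) in [(210,88),(341,87),(215,233),(349,233)]:
    w=g[v-8:v+9,u-8:u+9]; k=np.argwhere(w<w.min()+90).mean(0); uu,vv=u-8+k[1],v-8+k[0]; print('screw',uu,vv,w.min(),ray('w1',uu,vv,.013))
# plate left edge / right edge at rows, by brightness >
for v in (100,130,160,180): 
    r=g[v].astype(float); e=np.abs(np.diff(r)); print(v,'edges',[(u,int(r[u+1]-r[u])) for u in range(190,370) if e[u]>60][:8])
# pump ridge per column
for u in range(165,365,8):
    c=slice(195,245); z=Z[c,u]; k=z>0.03
    if k.sum()>1:
        i=np.argmax(z); print(u,'zmax %.4f'%z[i],'x range %.4f %.4f mid %.4f'%(X[c,u][k].min(),X[c,u][k].max(),(X[c,u][k].min()+X[c,u][k].max())/2),'y %.4f'%Y[195+i,u])
# knob
m=reg&(X>.59)&(Y<-.09)&(Z>.03)&(g<200); print('knob',m.sum(),'y',np.percentile(Y[m],[2,50,98]),'x',np.percentile(X[m],[2,50,98]),'z',np.percentile(Z[m],[2,98]))
# handle
m=reg&(Z>.10)&(Y>.0)&(Y<.09)
for a in np.arange(.10,.16,.01):
    k=m&(Z>a)&(Z<=a+.01)
    if k.sum()>2: print('h %.2f'%a,k.sum(),[ (round(float(np.percentile(X[q],1)),4),round(float(np.percentile(X[q],99)),4),round(float(Y[q].mean()),4)) for q in (k&(X<.53),k&(X>=.53)) if q.sum()>2])
E
```

```text
valid 0.9961394557823129 plate z 0.009354012895022912
screw 209.45833333333334 88.18055555555556 168 [ 0.4952 -0.0828  0.013 ]
screw 340.22388059701495 87.88059701492537 212 [0.4842 0.0559 0.013 ]
screw 218.06944444444446 228.09722222222223 238 [ 0.6534 -0.0689  0.013 ]
screw 342.2916666666667 227.625 290 [0.6413 0.0788 0.013 ]
100 edges [(316, 102), (323, -65), (324, -66), (326, -65), (327, -99), (344, 79), (345, 191), (346, 68)]
130 edges [(297, -62), (302, -64), (338, 91)]
160 edges [(298, -69), (303, -77), (307, 102), (310, 93), (312, -87), (313, -148), (341, 140), (342, 107)]
180 edges [(306, -74), (308, 80), (319, -96), (320, -155), (340, 176), (341, 70)]
165 zmax 0.0622 x range 0.6185 0.6475 mid 0.6330 y -0.1175
173 zmax 0.0581 x range 0.6179 0.6464 mid 0.6322 y -0.1103
181 zmax 0.0511 x range 0.6287 0.6341 mid 0.6314 y -0.1036
189 zmax 0.0500 x range 0.6281 0.6343 mid 0.6312 y -0.0952
197 zmax 0.0501 x range 0.6277 0.6329 mid 0.6303 y -0.0866
205 zmax 0.0508 x range 0.6270 0.6326 mid 0.6298 y -0.0779
213 zmax 0.0514 x range 0.6256 0.6317 mid 0.6286 y -0.0693
221 zmax 0.0602 x
[... 699 characters left out ...]
0592 x range 0.6072 0.6311 mid 0.6192 y 0.0410
325 zmax 0.1363 x range 0.5703 0.6448 mid 0.6075 y 0.0340
333 zmax 0.1379 x range 0.5694 0.6431 mid 0.6062 y 0.0402
341 zmax 0.0595 x range 0.6051 0.6297 mid 0.6174 y 0.0662
349 zmax 0.4236 x range 0.4946 0.6208 mid 0.5577 y -0.0115
357 zmax 0.0525 x range 0.6140 0.6185 mid 0.6163 y 0.0848
knob 380 y [-0.1212 -0.1138 -0.1098] x [0.6182 0.6288 0.6444] z [0.0366 0.0615]
h 0.10 66 [(0.5054, 0.52, 0.0305), (0.5475, 0.56, 0.0291)]
h 0.11 82 [(0.5026, 0.5181, 0.0301), (0.547, 0.5593, 0.029)]
h 0.12 295 [(0.5016, 0.5159, 0.0297), (0.5362, 0.5687, 0.0358)]
h 0.13 794 [(0.4987, 0.5136, 0.03), (0.5374, 0.5719, 0.0373)]
h 0.14 468 [(0.494, 0.5106, 0.0328)]
```

```bash
python3 - <<'E'
from h import *
for f in('w1','s0','t0'):
    P,im,d=cloud(f); X,Y,Z=P[...,0],P[...,1],P[...,2]
    for a,b in((.125,.135),(.138,.148),(.148,.158)):
        k=(X>.47)&(X<.525)&(Y>0)&(Y<.09)&(Z>a)&(Z<b)
        if k.sum()>3: print(f,a,k.sum(),'Y',np.percentile(Y[k],[2,50,98]),'X',np.percentile(X[k],[2,50,98]))
    k=(X>.53)&(X<.6)&(Y>0)&(Y<.09)&(Z>.115)&(Z<.15)
    if k.sum()>3:print(f,'arm',k.sum(),'Y',np.percentile(Y[k],[2,50,98]),'X',np.percentile(X[k],[2,98]))
    k=(X>.60)&(X<.66)&(Y>-.06)&(Y<.03)&(Z>.0645)&(Z<.075)
    print(f,'flange',k.sum(),'Y',np.percentile(Y[k],[2,50,98]),'X',np.percentile(X[k],[2,50,98]))
    k=(X>.60)&(X<.66)&(Y>-.06)&(Y<-.02)&(Z>.076)&(Z<.095)
    if k.sum()>3:print(f,'valve',k.sum(),'Y',np.percentile(Y[k],[2,50,98]),'X',np.percentile(X[k],[2,50,98]))
    k=(X>.60)&(X<.66)&(Y<-.1)&(Y>-.14)&(Z>.03)&(Z<.075)
    if k.sum()>3:print(f,'knob',k.sum(),'Y',np.percentile(Y[k],[2,50,98]),'X',np.percentile(X[k],[2,50,98]))
    k=(X>.60)&(X<.66)&(Y>.07)&(Y<.14)&(Z>.035)&(Z<.075)
    if k.sum()>3:print(f,'tubeend',k.sum(),'Y',np.percentile(Y[k],[2,50,99]))
E
```

```text
w1 0.125 60 Y [0.0255 0.0282 0.0399] X [0.5007 0.5121 0.5147]
w1 0.138 464 Y [0.0258 0.0325 0.0403] X [0.4942 0.5021 0.5111]
w1 0.148 22 Y [0.0297 0.0331 0.0373] X [0.5014 0.5045 0.5069]
w1 arm 976 Y [0.0287 0.0368 0.0455] X [0.5368 0.5712]
w1 flange 431 Y [-0.0463 -0.0228 -0.0128] X [0.6135 0.6247 0.6372]
w1 valve 87 Y [-0.0465 -0.0413 -0.0346] X [0.6186 0.6265 0.635 ]
w1 knob 506 Y [-0.1227 -0.1133 -0.1019] X [0.6182 0.63   0.6457]
w1 tubeend 114 Y [0.0704 0.0805 0.0894]
s0 0.125 29 Y [0.0314 0.0341 0.044 ] X [0.5011 0.5105 0.5148]
s0 0.138 30 Y [0.0313 0.035  0.0459] X [0.4969 0.5079 0.5122]
s0 0.148 20 Y [0.0323 0.0374 0.0448] X [0.4968 0.5045 0.5107]
s0 arm 139 Y [0.034  0.0396 0.0512] X [0.5366 0.5732]
s0 flange 133 Y [-0.0404 -0.013   0.016 ] X [0.6094 0.628  0.6403]
s0 valve 35 Y [-0.0429 -0.0359 -0.0283] X [0.6196 0.6284 0.6363]
s0 knob 121 Y [-0.1172 -0.1137 -0.1033] X [0.6204 0.6375 0.6483]
s0 tubeend 57 Y [0.0701 0.0745 0.0943]
t0 0.125 9 Y [0.0347 0.041  0.0497] X [0.5089 0.5134 0.5155]
t0 0.138 20 Y [0.0343 0.0432 0.0499] X [0.4942 0.5055 0.5111]
t0 0.148 35 Y [0.0358 0.041  0.0476] X [0.4955 0.5022 0.5088]
t0 arm 122 Y [0.0379 0.0466 0.0549] X [0.5369 0.5718]
t0 flange 144 Y [-0.0412 -0.0089  0.0176] X [0.6106 0.6244 0.6422]
t0 valve 34 Y [-0.0378 -0.0323 -0.0255] X [0.62   0.6277 0.6343]
t0 knob 74 Y [-0.1129 -0.1061 -0.1008] X [0.6187 0.6328 0.6469]
t0 tubeend 72 Y [0.0714 0.0763 0.0971]
```

```bash
sed -i "s/im,d=cams.get_image(n); I=cams.camera_info(n)/I=cams.camera_info(n); im,d=cams.get_image(n)/" h.py; python3 - <<'E'
from h import *
shot('wrist','w2'); s=env.observe(); print(s['time_s'],s['position'],s['qvel'])
P,im,d=cloud('w2'); X,Y,Z=P[...,0],P[...,1],P[...,2]
q=lambda n,k:print(n,k.sum(),'Y',np.percentile(Y[k],[1,50,99]),'X',np.percentile(X[k],[1,50,99]),'Z',np.percentile(Z[k],[1,99]))
q('plate',(X>.5)&(X<.56)&(Y>-.05)&(Y<-.02)&(Z>0)&(Z<.02))
q('grip top',(X>.47)&(X<.525)&(Y>0)&(Y<.09)&(Z>.135))
q('arm',(X>.53)&(X<.6)&(Y>0)&(Y<.09)&(Z>.115)&(Z<.15))
q('valve',(X>.60)&(X<.66)&(Y>-.06)&(Y<-.02)&(Z>.076)&(Z<.095))
q('knob',(X>.60)&(X<.66)&(Y<-.1)&(Y>-.14)&(Z>.03)&(Z<.075))
q('tubeend',(X>.60)&(X<.66)&(Y>.07)&(Y<.14)&(Z>.035)&(Z<.075))
q('rod',(X>.60)&(X<.66)&(Y<-.08)&(Y>-.09)&(Z>.035)&(Z<.075))
k=(X>.60)&(X<.66)&(Y>-.035)&(Y<.03)&(Z>.03)&(Z<.09)
for a in np.arange(-.036,.012,.003):
    j=k&(Y>a)&(Y<a+.003); print('%.3f'%a,np.percentile(X[j],[1,99]),Z[j].max())
E
```

```text
2.3667 [ 0.5697 -0.002   0.2787] [ 3.3751 -2.6211  3.5899  0.9845  0.2404  2.368 ]
plate 1509 Y [-0.0497 -0.035  -0.0203] X [0.5005 0.5291 0.5594] Z [0.0085 0.0123]
grip top 518 Y [0.0299 0.0368 0.0451] X [0.4915 0.5    0.5091] Z [0.136  0.1499]
arm 999 Y [0.033  0.0412 0.0506] X [0.5338 0.5506 0.5689] Z [0.1205 0.1401]
valve 145 Y [-0.0431 -0.0358 -0.0291] X [0.6159 0.6248 0.6331] Z [0.076  0.0832]
knob 469 Y [-0.118  -0.1088 -0.101 ] X [0.6155 0.6275 0.6442] Z [0.0348 0.0628]
tubeend 237 Y [0.07   0.0746 0.0939] X [0.6024 0.6139 0.6404] Z [0.042  0.0608]
rod 67 Y [-0.0898 -0.0848 -0.0801] X [0.625  0.6282 0.632 ] Z [0.0471 0.0512]
-0.036 [0.6111 0.6323] 0.0827390645567645
-0.033 [0.6108 0.6319] 0.07773411752369924
-0.030 [0.6105 0.6359] 0.07673816628778835
-0.027 [0.6009 0.6358] 0.07094563982215518
-0.024 [0.6003 0.6431] 0.07077367858866668
-0.021 [0.6003 0.6429] 0.0708004578158507
-0.018 [0.6003 0.6432] 0.07080982616226722
-0.015 [0.6002 0.6427] 0.07132655398628557
-0.012 [0.6002 0.6423] 0.0712097304935605
-0.009 [0.6047 0.6441] 0.06948599335084898
-0.006 [0.6042 0.6375] 0.06563854690813237
-0.003 [0.6039 0.6376] 0.06545601363748127
0.000 [0.6037 0.6381] 0.06493012693560934
0.003 [0.6042 0.6378] 0.0655375994961887
0.006 [0.6035 0.6365] 0.0657280958144037
0.009 [0.603  0.6364] 0.06562424232488323
```

Request:
{"op": "step_arm", "data": {
  "steps": [
    {"xyz": [0.22, -0.29, 0.2], "turn": [0, 0, 0], "gripper": 0.1},
    {"xyz": [0.22, -0.29, 0.3], "turn": [0, 0, 0], "gripper": 0.1},
    {"xyz": [0.22, -0.29, 0.3], "turn": [0, 0, 0], "gripper": 0.1},
    {"xyz": [0.22, -0.29, 0.3], "turn": [0, 0, 0], "gripper": 0.1},
    {"xyz": [0.24, -0.3, 0.3], "turn": [0, 0, 0], "gripper": 0.1},
    {"xyz": [0, 0, 0.3], "turn": [0, 0, 0], "gripper": 0.1},
    {"xyz": [0, 0, 0], "turn": [0, 0, 0], "gripper": 0.1},
    {"xyz": [0, 0, 0], "turn": [0, 0, 0], "gripper": 0.1},
    {"xyz": [0, 0, 0], "turn": [0, 0, 0], "gripper": 0.1}
  ]
}}

```text
time_s: 3.12
position: [0.5066, 0.0414, 0.2128]
tool_rot: [[-0.081, 0.997, 0.001], [0.997, 0.081, -0.0], [-0.0, 0.001, -1.0]]
ft_force: [0.7, -0.4, 0.1]
grip_width: 0.0472
```

```bash
python3 - <<'E'
from h import *
s=env.observe(); print(s['position'],s['qvel'],s['ft_force'])
im,d,I=shot('wrist','w3')
E
```

```text
[0.5066 0.0414 0.2128] [-0.2818 -0.1149 -0.2787  0.0015 -0.2252  0.0142] [ 0.6854 -0.4185  0.0653]
```

View pics/w3.png

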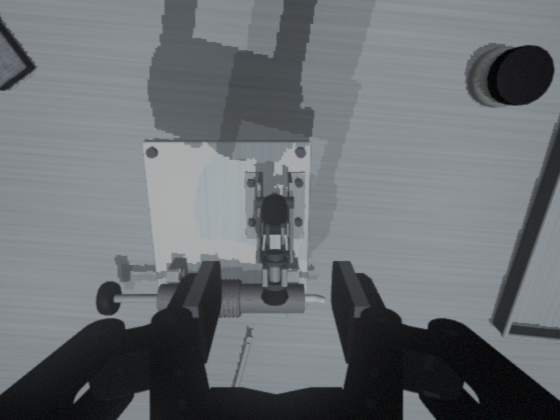

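The wrist view is now settled. The grip top is at (274,210), centred between the finger pads (inner edges at columns 220 and 334). I'll measure again from this picture.

```bash
python3 - <<'E'
from h import *
P,im,d=cloud('w3'); X,Y,Z=P[...,0],P[...,1],P[...,2]
R=np.array([[.9967,.081],[-.081,.9967]])
q=lambda n,k:print(n,k.sum(),'Y',np.percentile(Y[k],[1,50,99]),'X',np.percentile(X[k],[1,50,99]),'Z',np.percentile(Z[k],[1,99])) if k.sum()>3 else print(n,0)
W=(Y>0)&(Y<.09)
q('plate',(X>.5)&(X<.53)&(Y>-.05)&(Y<-.02)&(Z>0)&(Z<.02))
q('grip top',(X>.47)&(X<.525)&W&(Z>.143)&(Z<.16))
q('grip low',(X>.47)&(X<.525)&W&(Z>.11)&(Z<.13))
q('arm',(X>.53)&(X<.6)&W&(Z>.115)&(Z<.15))
q('knob',(X>.59)&(X<.66)&(Y<-.1)&(Y>-.14)&(Z>.03)&(Z<.075))
for n,u,v in(('scr1',152,152),('scr2',300,152)): print(n,ray('w3',u,v,.013))
print(ray('w3',144,141,.012),ray('w3',309.5,141,.012))
E
```

```text
plate 940 Y [-0.0494 -0.0349 -0.0203] X [0.5003 0.5148 0.5297] Z [0.0085 0.0119]
grip top 603 Y [0.0303 0.0378 0.0455] X [0.4911 0.4982 0.5066] Z [0.1433 0.1497]
grip low 29 Y [0.0314 0.0377 0.0441] X [0.4944 0.4972 0.4995] Z [0.1101 0.1276]
arm 1311 Y [0.0334 0.0421 0.0516] X [0.5333 0.549  0.5684] Z [0.1216 0.1402]
knob 716 Y [-0.118  -0.1077 -0.1008] X [0.6153 0.6264 0.6442] Z [0.0339 0.0624]
scr1 [ 0.4925 -0.0779  0.013 ]
scr2 [0.4812 0.0606 0.013 ]
[ 0.4829 -0.0855  0.012 ] [0.4704 0.0685 0.012 ]
```

Request:
{"op": "step_arm", "data": {
  "steps": [
    {"xyz": [-0.07, 0, 0.36], "turn": [0, 0, 0], "gripper": 0.1},
    {"xyz": [0, 0, 0.36], "turn": [0, 0, 0], "gripper": 0.1},
    {"xyz": [0, 0, 0.36], "turn": [0, 0, 0], "gripper": 0.1},
    {"xyz": [0, 0, 0.36], "turn": [0, 0, 0], "gripper": 0.1},
    {"xyz": [0, 0, 0.36], "turn": [0, 0, 0], "gripper": 0.1},
    {"xyz": [0, 0, 0.36], "turn": [0, 0, 0], "gripper": 0.1},
    {"xyz": [0, 0, 0], "turn": [0, 0, 0], "gripper": 0.1},
    {"xyz": [0, 0, 0], "turn": [0, 0, 0], "gripper": -1},
    {"xyz": [0, 0, 0], "turn": [0, 0, 0], "gripper": -1},
    {"xyz": [0, 0, 0], "turn": [0, 0, 0], "gripper": -1},
    {"xyz": [0, 0, 0], "turn": [0, 0, 0], "gripper": -1},
    {"xyz": [0, 0, 0], "turn": [0, 0, 0], "gripper": -1},
    {"xyz": [0, 0, 0], "turn": [0, 0, 0], "gripper": -1}
  ],
  "squeeze": 25
}}

```text
time_s: 4.25
position: [0.5069, 0.04, 0.1272]
tool_rot: [[-0.081, 0.997, 0.002], [0.997, 0.081, 0.002], [0.002, 0.003, -1.0]]
ft_force: [-1.2, 8.0, 3.0]
grip_width: 0.0152
```

Request:
{"op": "step_arm", "data": {
  "steps": [
    {"xyz": [0.04, -0.1, 0.04], "turn": [0, 0, 0], "gripper": -1},
    {"xyz": [0, -0.1, 0.04], "turn": [0, 0, 0], "gripper": -1},
    {"xyz": [0, -0.1, 0.04], "turn": [0, 0, 0], "gripper": -1},
    {"xyz": [0, -0.11, 0.04], "turn": [0, 0, 0], "gripper": -1},
    {"xyz": [0, -0.09, 0.065], "turn": [0, 0, 0], "gripper": -1},
    {"xyz": [0, -0.09, 0.065], "turn": [0, 0, 0], "gripper": -1},
    {"xyz": [0, -0.09, 0.065], "turn": [0, 0, 0], "gripper": -1},
    {"xyz": [0, -0.09, 0.065], "turn": [0, 0, 0], "gripper": -1},
    {"xyz": [0, -0.07, 0.087], "turn": [0, 0, 0], "gripper": -1},
    {"xyz": [0, -0.07, 0.087], "turn": [0, 0, 0], "gripper": -1},
    {"xyz": [0, -0.07, 0.087], "turn": [0, 0, 0], "gripper": -1},
    {"xyz": [0, -0.07, 0.087], "turn": [0, 0, 0], "gripper": -1},
    {"xyz": [0, 0, 0], "turn": [0, 0, 0], "gripper": -1}
  ],
  "squeeze": 25
}}

```text
time_s: 5.33
position: [0.4636, 0.0367, 0.0962]
tool_rot: [[-0.082, 0.997, -0.0], [0.997, 0.082, -0.001], [-0.001, -0.0, -1.0]]
ft_force: [-7.5, -1.6, 10.1]
grip_width: 0.0155
```

Request:
{"op": "step_arm", "data": {
  "steps": [
    {"xyz": [0, -0.045, 0.1], "turn": [0, 0, 0], "gripper": -1},
    {"xyz": [0, -0.045, 0.1], "turn": [0, 0, 0], "gripper": -1},
    {"xyz": [0, -0.045, 0.1], "turn": [0, 0, 0], "gripper": -1},
    {"xyz": [0, -0.045, 0.1], "turn": [0, 0, 0], "gripper": -1},
    {"xyz": [0, -0.02, 0.11], "turn": [0, 0, 0], "gripper": -1},
    {"xyz": [0, -0.02, 0.11], "turn": [0, 0, 0], "gripper": -1},
    {"xyz": [0, -0.01, 0.11], "turn": [0, 0, 0], "gripper": -1},
    {"xyz": [0, -0.01, 0.11], "turn": [0, 0, 0], "gripper": -1},
    {"xyz": [0, 0, 0], "turn": [0, 0, 0], "gripper": -1},
    {"xyz": [0, 0, 0], "turn": [0, 0, 0], "gripper": -1}
  ],
  "squeeze": 25
}}

```text
time_s: 6.17
position: [0.4528, 0.0358, 0.0623]
tool_rot: [[-0.082, 0.997, -0.004], [0.997, 0.082, -0.001], [-0.0, -0.004, -1.0]]
ft_force: [-12.0, -4.5, 9.9]
grip_width: 0.0153
```

Request:
{"op": "step_arm", "data": {
  "steps": [
    {"xyz": [0, 0.05, 0.05], "turn": [0, 0, 0], "gripper": -1},
    {"xyz": [0, 0.05, 0.05], "turn": [0, 0, 0], "gripper": -1},
    {"xyz": [0, 0, 0], "turn": [0, 0, 0], "gripper": -1}
  ],
  "squeeze": 25
}}

```text
time_s: 6.42
position: [0.4543, 0.036, 0.0577]
tool_rot: [[-0.082, 0.997, -0.011], [0.997, 0.082, -0.001], [-0.0, -0.011, -1.0]]
ft_force: [-22.6, -8.8, 13.0]
grip_width: 0.0157
```

Request:
{"op": "step_arm", "data": {
  "steps": [
    {"xyz": [0, 0, 0], "turn": [0, 0, 0], "gripper": 0.1},
    {"xyz": [0, 0, 0], "turn": [0, 0, 0], "gripper": 0.1},
    {"xyz": [0, 0, 0], "turn": [0, 0, 0], "gripper": 0.1},
    {"xyz": [0, 0, 0], "turn": [0, 0, 0], "gripper": 0.1},
    {"xyz": [0, 0, -0.3], "turn": [0, 0, 0], "gripper": 0.1},
    {"xyz": [0, 0, -0.6], "turn": [0, 0, 0], "gripper": 0.1},
    {"xyz": [0, 0, -0.8], "turn": [0, 0, 0], "gripper": 0.1},
    {"xyz": [0, 0, -0.8], "turn": [0, 0, 0], "gripper": 0.1},
    {"xyz": [0, 0, -0.5], "turn": [0, 0, 0], "gripper": 0.1},
    {"xyz": [0, 0, 0], "turn": [0, 0, 0], "gripper": 0.1},
    {"xyz": [0, 0, 0], "turn": [0, 0, 0], "gripper": 0.1},
    {"xyz": [0, 0, 0], "turn": [0, 0, 0], "gripper": 0.1}
  ]
}}

```text
time_s: 7.42
position: [0.4585, 0.0365, 0.1768]
tool_rot: [[-0.081, 0.997, -0.001], [0.997, 0.081, 0.0], [0.0, -0.001, -1.0]]
ft_force: [0.2, -0.4, -0.6]
grip_width: 0.0474
```

```bash
python3 - <<'E'
from h import *
s=env.observe(); print(s['time_s'],s['position'],s['ft_force'])
shot('wrist','w4'); a,_,_=shot('scene','s4')
P,im,d=cloud('w4'); X,Y,Z=P[...,0],P[...,1],P[...,2]
q=lambda n,k:print(n,k.sum(),'Y',np.percentile(Y[k],[1,50,99]),'X',np.percentile(X[k],[1,50,99]),'Z',np.percentile(Z[k],[1,50,99])) if k.sum()>3 else print(n,0)
W=(Y>.02)&(Y<.06)
q('handle',(X>.41)&(X<.475)&W&(Z>.03)&(Z<.15))
for a in np.arange(.42,.5,.01): q('%.2f'%a,(X>a)&(X<a+.01)&W&(Z>.03)&(Z<.15)&(im.sum(2)<200))
c=cv2.resize(a if 0 else np.load('pics/s4.npz')['im'][170:300,210:340],None,fx=4.5,fy=4.5,interpolation=cv2.INTER_CUBIC)
cv2.imwrite('pics/s4c.png',np.clip(c[:,:,::-1]*1.5,0,255).astype(np.uint8))
E
```

```text
7.4167 [0.4585 0.0365 0.1768] [ 0.1802 -0.3661 -0.5944]
handle 1414 Y [0.0255 0.034  0.0426] X [0.4324 0.4502 0.4746] Z [0.0815 0.0901 0.0961]
0.42 0
0.43 348 Y [0.0253 0.0328 0.0406] X [0.4322 0.4358 0.4399] Z [0.0825 0.0926 0.0964]
0.44 333 Y [0.0256 0.0335 0.0415] X [0.4401 0.4449 0.4499] Z [0.0882 0.0935 0.0967]
0.45 283 Y [0.0272 0.0345 0.0418] X [0.4501 0.4549 0.4599] Z [0.0858 0.0901 0.0932]
0.46 265 Y [0.028  0.0354 0.0426] X [0.4601 0.4647 0.4699] Z [0.0822 0.0868 0.0895]
0.47 242 Y [0.0293 0.0364 0.0439] X [0.4701 0.4749 0.4798] Z [0.0783 0.0834 0.0858]
0.48 159 Y [0.0292 0.0366 0.0443] X [0.4801 0.4831 0.4878] Z [0.0767 0.0806 0.083 ]
0.49 0
0.50 14 Y [0.0506 0.0513 0.0518] X [0.5009 0.5012 0.5018] Z [0.0312 0.044  0.0513]
```

View pics/s4c.png

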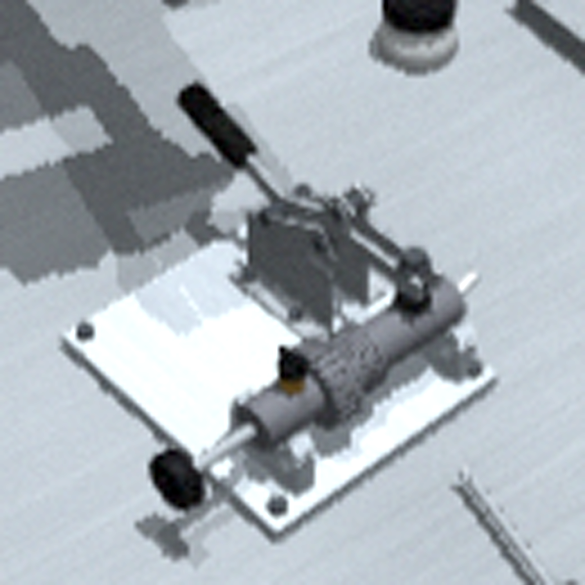

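The handle stopped about 18° above level, resting on the pump but not over centre: the fingers slid along the grip. I'll press it down from above with closed fingers.

Request:
{"op": "step_arm", "data": {
  "steps": [
    {"xyz": [-0.03, -0.24, 0], "turn": [0, 0, 0], "gripper": -1},
    {"xyz": [0, 0, 0], "turn": [0, 0, 0], "gripper": -1},
    {"xyz": [0, 0, 0], "turn": [0, 0, 0], "gripper": -1},
    {"xyz": [0, 0, 0.3], "turn": [0, 0, 0], "gripper": -1},
    {"xyz": [0, 0, 0.4], "turn": [0, 0, 0], "gripper": -1},
    {"xyz": [0, 0, 0.4], "turn": [0, 0, 0], "gripper": -1},
    {"xyz": [0, 0, 0.2], "turn": [0, 0, 0], "gripper": -1},
    {"xyz": [0, 0, 0], "turn": [0, 0, 0], "gripper": -1},
    {"xyz": [0, 0, 0], "turn": [0, 0, 0], "gripper": -1}
  ]
}}

```text
time_s: 8.27
position: [0.4495, 0.0344, 0.1256]
tool_rot: [[-0.081, 0.997, -0.0], [0.997, 0.081, 0.0], [0.0, -0.0, -1.0]]
ft_force: [-0.7, -0.2, 0.4]
grip_width: 0.0003
```

Request:
{"op": "step_arm", "data": {
  "steps": [
    {"xyz": [0, 0, 0.1], "turn": [0, 0, 0], "gripper": -1},
    {"xyz": [0, 0, 0.1], "turn": [0, 0, 0], "gripper": -1},
    {"xyz": [0, 0, 0.1], "turn": [0, 0, 0], "gripper": -1},
    {"xyz": [0, 0, 0.1], "turn": [0, 0, 0], "gripper": -1},
    {"xyz": [0, 0, 0.1], "turn": [0, 0, 0], "gripper": -1},
    {"xyz": [0, 0, 0], "turn": [0, 0, 0], "gripper": -1}
  ]
}}

```text
time_s: 8.77
position: [0.449, 0.0345, 0.1048]
tool_rot: [[-0.081, 0.997, -0.001], [0.997, 0.081, 0.0], [0.0, -0.001, -1.0]]
ft_force: [-0.3, -0.2, 0.1]
grip_width: -0.0002
```

Request:
{"op": "step_arm", "data": {
  "steps": [
    {"xyz": [0, 0, 0.08], "turn": [0, 0, 0], "gripper": -1},
    {"xyz": [0, 0, 0.08], "turn": [0, 0, 0], "gripper": -1},
    {"xyz": [0, 0, 0.08], "turn": [0, 0, 0], "gripper": -1},
    {"xyz": [0, 0, 0], "turn": [0, 0, 0], "gripper": -1}
  ]
}}

```text
time_s: 9.1
position: [0.4491, 0.0345, 0.0953]
tool_rot: [[-0.081, 0.997, -0.001], [0.997, 0.081, 0.0], [0.0, -0.001, -1.0]]
ft_force: [-0.6, 0.7, -0.3]
grip_width: -0.0001
```

```bash
cat > hm.py <<'E'
from h import *
import sys
f=sys.argv[1]; shot('scene','s'+f); shot('top','t'+f)
for n in ('s'+f,'t'+f):
    P,im,d=cloud(n); X,Y,Z=P[...,0],P[...,1],P[...,2]
    k=(X>.415)&(X<.53)&(Y>.015)&(Y<.065)&(Z>.025)&(Z<.17)&(im.sum(2)<170)
    for a in np.arange(.42,.53,.01):
        j=k&(X>a)&(X<a+.01)
        if j.sum()>1: print(n,'%.2f'%a,j.sum(),'Z',np.percentile(Z[j],[5,50,95]),'Y',np.median(Y[j]))
s=env.observe(); print(s['time_s'],s['position'],s['ft_force'])
E
python3 hm.py 5
```

```text
s5 0.43 2 Z [0.0966 0.1229 0.1491] Y 0.025146727135491626
s5 0.44 38 Z [0.0888 0.1402 0.1663] Y 0.02158425746345377
s5 0.45 140 Z [0.0887 0.1285 0.1654] Y 0.03087708141036366
s5 0.46 145 Z [0.0879 0.1482 0.1683] Y 0.03242051680040403
s5 0.47 28 Z [0.0762 0.085  0.0893] Y 0.03463168018665275
s5 0.48 30 Z [0.0701 0.0811 0.0849] Y 0.0339249733849826
s5 0.49 6 Z [0.0719 0.0774 0.0809] Y 0.03439578726163575
s5 0.50 13 Z [0.0272 0.0457 0.0696] Y 0.025618327988081446
s5 0.51 31 Z [0.0281 0.0457 0.0665] Y 0.025899832500501208
s5 0.52 41 Z [0.0285 0.0519 0.0683] Y 0.027199795265897664
9.2 [0.4493 0.0344 0.0958] [-0.8214  0.1135  0.4994]
```

```bash
python3 - <<'E'
from h import *
c=cv2.resize(np.load('pics/s5.npz')['im'][130:280,190:340],None,fx=4,fy=4,interpolation=cv2.INTER_CUBIC)
cv2.imwrite('pics/s5c.png',np.clip(c[:,:,::-1]*1.6+10.,0,255).astype(np.uint8))
E
```

```text
(no output)
```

View pics/s5c.png

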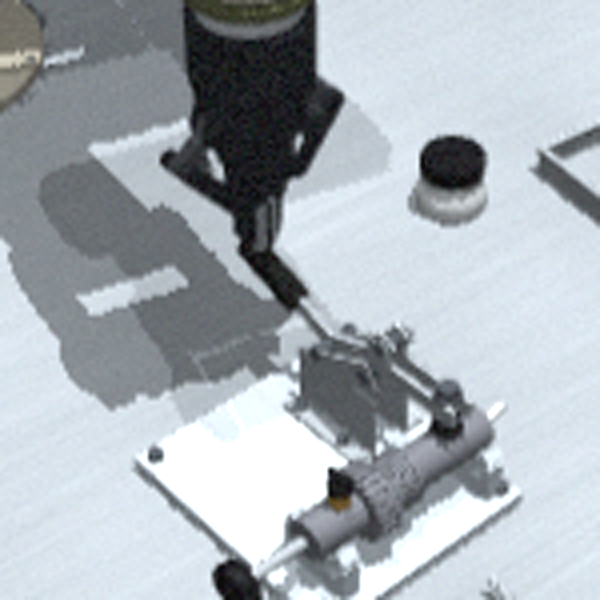

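Request:
{"op": "step_arm", "data": {
  "steps": [
    {"xyz": [0, 0, 0.06], "turn": [0, 0, 0], "gripper": -1},
    {"xyz": [0, 0, 0.06], "turn": [0, 0, 0], "gripper": -1},
    {"xyz": [0, 0, 0.06], "turn": [0, 0, 0], "gripper": -1},
    {"xyz": [0, 0, 0], "turn": [0, 0, 0], "gripper": -1}
  ]
}}

```text
time_s: 9.53
position: [0.4491, 0.0344, 0.0885]
tool_rot: [[-0.081, 0.997, -0.001], [0.997, 0.081, -0.0], [-0.0, -0.001, -1.0]]
ft_force: [-1.5, -0.2, 3.6]
grip_width: -0.0
```

```bash
python3 hm.py 6
```

```text
s6 0.43 4 Z [0.0832 0.0858 0.1458] Y 0.028144540334026608
s6 0.44 36 Z [0.0814 0.1324 0.1567] Y 0.02114424729626313
s6 0.45 130 Z [0.0855 0.1257 0.1595] Y 0.02986509272525059
s6 0.46 182 Z [0.0834 0.1408 0.1681] Y 0.03225986340958645
s6 0.47 25 Z [0.0749 0.0825 0.0866] Y 0.033172056588225196
s6 0.48 31 Z [0.0688 0.0786 0.0832] Y 0.033189096446225363
s6 0.49 6 Z [0.0707 0.0739 0.0797] Y 0.0357559680296651
s6 0.50 13 Z [0.0256 0.0457 0.0713] Y 0.025577158694056967
s6 0.51 29 Z [0.0282 0.0446 0.0651] Y 0.02590544393273908
s6 0.52 44 Z [0.0283 0.0535 0.0686] Y 0.027218774759259018
9.6333 [0.4493 0.0344 0.0887] [-0.513  -0.7338  3.8282]
```

Request:
{"op": "step_arm", "data": {
  "steps": [
    {"xyz": [0, 0, 0.06], "turn": [0, 0, 0], "gripper": -1},
    {"xyz": [0, 0, 0.06], "turn": [0, 0, 0], "gripper": -1},
    {"xyz": [0, 0, 0.06], "turn": [0, 0, 0], "gripper": -1},
    {"xyz": [0, 0, 0.06], "turn": [0, 0, 0], "gripper": -1}
  ]
}}

```text
time_s: 9.97
position: [0.4491, 0.0344, 0.0792]
tool_rot: [[-0.081, 0.997, -0.001], [0.997, 0.081, -0.0], [-0.0, -0.001, -1.0]]
ft_force: [-2.5, -0.0, 5.5]
grip_width: -0.0
```

Request:
{"op": "step_arm", "data": {
  "steps": [
    {"xyz": [0, 0, 0.06], "turn": [0, 0, 0], "gripper": -1},
    {"xyz": [0, 0, 0.06], "turn": [0, 0, 0], "gripper": -1},
    {"xyz": [0, 0, 0.06], "turn": [0, 0, 0], "gripper": -1}
  ]
}}

```text
time_s: 10.22
position: [0.4495, 0.0345, 0.0716]
tool_rot: [[-0.081, 0.997, 0.0], [0.997, 0.081, 0.0], [0.0, 0.0, -1.0]]
ft_force: [0.3, 0.5, 0.0]
grip_width: -0.0002
```

Request:
{"op": "step_arm", "data": {
  "steps": [
    {"xyz": [0, 0, 0.05], "turn": [0, 0, 0], "gripper": -1},
    {"xyz": [0, 0, 0.05], "turn": [0, 0, 0], "gripper": -1},
    {"xyz": [0, 0, 0], "turn": [0, 0, 0], "gripper": -1}
  ]
}}

```text
time_s: 10.47
position: [0.4493, 0.0344, 0.0675]
tool_rot: [[-0.081, 0.997, -0.001], [0.997, 0.081, 0.0], [0.0, -0.001, -1.0]]
ft_force: [0.2, -0.0, 0.7]
grip_width: -0.0002
```

```bash
python3 hm.py 7
```

```text
s7 0.43 4 Z [0.0635 0.0671 0.1242] Y 0.025682448695197008
s7 0.44 35 Z [0.06   0.0907 0.1357] Y 0.021898406547751104
s7 0.45 132 Z [0.0672 0.1064 0.1491] Y 0.02887060891531007
s7 0.46 239 Z [0.0705 0.1375 0.1671] Y 0.03610931121691896
s7 0.47 31 Z [0.059  0.0702 0.1655] Y 0.03090155271977213
s7 0.48 24 Z [0.0595 0.0692 0.0728] Y 0.032424993186510626
s7 0.49 6 Z [0.061  0.0642 0.0672] Y 0.03700133819422635
s7 0.50 12 Z [0.0283 0.0416 0.0646] Y 0.025828949005326562
s7 0.51 29 Z [0.0268 0.0438 0.0649] Y 0.02598108191413656
s7 0.52 43 Z [0.0267 0.0518 0.0682] Y 0.027424918351133365
10.5667 [0.4494 0.0344 0.0678] [ 0.481  -0.1627  0.4952]
```

The handle now lies level with its top at z≈0.070 along its length, and the force vanished at the snap, so the clamp is locked. Next I'll rise, turn 90° and go beside the knob.

Request:
{"op": "step_arm", "data": {
  "steps": [
    {"xyz": [0, 0, -0.19], "turn": [0, 0, 0], "gripper": -1},
    {"xyz": [0, 0, -0.19], "turn": [0, 0, 0.95], "gripper": -1},
    {"xyz": [0, 0, -0.19], "turn": [0, 0, 0.983], "gripper": -1},
    {"xyz": [0, 0, -0.19], "turn": [0, 0, 0.983], "gripper": -1},
    {"xyz": [0, 0, -0.19], "turn": [0, 0, 0.983], "gripper": -1},
    {"xyz": [0, 0, -0.19], "turn": [0, 0, 0.983], "gripper": -1},
    {"xyz": [0, 0, -0.19], "turn": [0, 0, 0.983], "gripper": -1},
    {"xyz": [0, 0, -0.19], "turn": [0, 0, 0.983], "gripper": -1},
    {"xyz": [0, 0, -0.19], "turn": [0, 0, 0.983], "gripper": -1},
    {"xyz": [0, 0, -0.19], "turn": [0, 0, 0.983], "gripper": -1},
    {"xyz": [0, 0, -0.19], "turn": [0, 0, 0.983], "gripper": -1},
    {"xyz": [0, 0, -0.19], "turn": [0, 0, 0.983], "gripper": -1},
    {"xyz": [0, 0, -0.19], "turn": [0, 0, 0.983], "gripper": -1},
    {"xyz": [0, 0, -0.19], "turn": [0, 0, 0.983], "gripper": -1},
    {"xyz": [0, 0, -0.19], "turn": [0, 0, 0.983], "gripper": -1},
    {"xyz": [0, 0, -0.19], "turn": [0, 0, 0.983], "gripper": -1},
    {"xyz": [0, 0, -0.19], "turn": [0, 0, 0.983], "gripper": -1},
    {"xyz": [0, 0, -0.19], "turn": [0, 0, 0.983], "gripper": -1},
    {"xyz": [0, 0, -0.19], "turn": [0, 0, 0.983], "gripper": -1},
    {"xyz": [0, 0, -0.19], "turn": [0, 0, 0.983], "gripper": -1}
  ]
}}

```text
time_s: 12.23
position: [0.4492, 0.0345, 0.221]
tool_rot: [[0.988, 0.156, 0.001], [0.156, -0.988, -0.0], [0.001, 0.0, -1.0]]
ft_force: [-0.7, -0.6, -0.9]
grip_width: 0.0
```

Request:
{"op": "step_arm", "data": {
  "steps": [
    {"xyz": [0.42, 0.53, 0], "turn": [0, 0, 0.98], "gripper": -1},
    {"xyz": [0.42, 0.53, 0], "turn": [0, 0, 0], "gripper": -1},
    {"xyz": [0.42, 0.53, 0], "turn": [0, 0, 0], "gripper": -1},
    {"xyz": [0.42, 0.53, 0], "turn": [0, 0, 0], "gripper": -1},
    {"xyz": [0.42, 0.53, 0], "turn": [0, 0, 0], "gripper": -1},
    {"xyz": [0.42, 0.53, 0], "turn": [0, 0, 0], "gripper": -1},
    {"xyz": [0.42, 0.53, 0], "turn": [0, 0, 0], "gripper": -1},
    {"xyz": [0.42, 0.53, 0], "turn": [0, 0, 0], "gripper": -1},
    {"xyz": [0.42, 0.53, 0], "turn": [0, 0, 0], "gripper": -1},
    {"xyz": [0.42, 0.53, 0], "turn": [0, 0, 0], "gripper": -1},
    {"xyz": [0, 0, 0], "turn": [0, 0, 0], "gripper": -1},
    {"xyz": [0, 0, 0], "turn": [0, 0, 0], "gripper": -1},
    {"xyz": [0, 0, 0], "turn": [0, 0, 0], "gripper": -1}
  ]
}}

```text
time_s: 13.32
position: [0.6353, -0.1612, 0.2202]
tool_rot: [[0.997, 0.082, -0.0], [0.082, -0.997, 0.0], [-0.0, -0.0, -1.0]]
ft_force: [1.5, 1.0, -0.4]
grip_width: -0.0
```

```bash
python3 - <<'E'
from h import *
s=env.observe(); print(s['time_s'],s['position'],s['tool_rot'],s['q'],s['qvel'])
shot('scene','s8');shot('wrist','w8');shot('top','t8')
for n in('s8','w8','t8'):
    P,im,d=cloud(n); X,Y,Z=P[...,0],P[...,1],P[...,2]
    k=(X>.60)&(X<.66)&(Y<-.09)&(Y>-.14)&(Z>.03)&(Z<.075)
    if k.sum()>3: print(n,'knob',k.sum(),np.percentile(X[k],[2,50,98]),np.percentile(Y[k],[2,50,98]),np.percentile(Z[k],[2,50,98]))
    # finger tips: lowest points near tcp xy
    p=s['position']; k=(np.hypot(X-p[0],Y-p[1])<.03)&(Z>.1)
    if k.sum()>3: print('tips z',np.percentile(Z[k],[.5,2,5]))
E
```

```text
13.3167 [ 0.6353 -0.1612  0.2202] [[ 0.9966  0.0821 -0.0003]
 [ 0.0821 -0.9966  0.0003]
 [-0.0002 -0.0003 -1.    ]] [-24.5662  33.0388  56.2614   0.0069  90.7195 -29.2756] [ 0.5764 -0.8511  0.7264 -0.0836 -0.1328 -0.0753]
s8 knob 134 [0.6192 0.6361 0.6485] [-0.1171 -0.1129 -0.0922] [0.0376 0.0543 0.0657]
tips z [0.23   0.2356 0.2433]
w8 knob 785 [0.6162 0.6301 0.6451] [-0.1171 -0.1087 -0.0913] [0.0399 0.0571 0.0626]
tips z [0.2294 0.2348 0.2433]
t8 knob 86 [0.6189 0.6327 0.6468] [-0.1129 -0.105  -0.0917] [0.0381 0.0591 0.0661]
tips z [0.2528 0.2809 0.5133]
```

Request:
{"op": "step_arm", "data": {
  "steps": [
    {"xyz": [0, 0, 0.5], "turn": [0, 0, 0], "gripper": -1},
    {"xyz": [0, 0, 0.65], "turn": [0, 0, 0], "gripper": -1},
    {"xyz": [0, 0, 0.65], "turn": [0, 0, 0], "gripper": -1},
    {"xyz": [0, 0, 0.65], "turn": [0, 0, 0], "gripper": -1},
    {"xyz": [0, 0, 0.65], "turn": [0, 0, 0], "gripper": -1},
    {"xyz": [0, 0, 0.65], "turn": [0, 0, 0], "gripper": -1},
    {"xyz": [0, 0, 0.6], "turn": [0, 0, 0], "gripper": -1},
    {"xyz": [0, 0, 0.3], "turn": [0, 0, 0], "gripper": -1},
    {"xyz": [0, 0, 0], "turn": [0, 0, 0], "gripper": -1},
    {"xyz": [0, 0, 0], "turn": [0, 0, 0], "gripper": -1}
  ]
}}

```text
time_s: 14.3
position: [0.6359, -0.1615, 0.0347]
tool_rot: [[0.997, 0.082, 0.0], [0.082, -0.997, -0.0], [0.0, 0.0, -1.0]]
ft_force: [-0.2, 0.2, 0.9]
grip_width: 0.0002
```

Request:
{"op": "step_arm", "data": {
  "steps": [
    {"xyz": [0, -0.2, 0], "turn": [0, 0, 0], "gripper": -1},
    {"xyz": [0, -0.2, 0], "turn": [0, 0, 0], "gripper": -1},
    {"xyz": [0, -0.2, 0], "turn": [0, 0, 0], "gripper": -1},
    {"xyz": [0, -0.1, 0], "turn": [0, 0, 0], "gripper": -1},
    {"xyz": [0, -0.1, 0], "turn": [0, 0, 0], "gripper": -1},
    {"xyz": [0, 0, 0], "turn": [0, 0, 0], "gripper": -1}
  ]
}}

```text
time_s: 14.8
position: [0.6331, -0.1287, 0.0343]
tool_rot: [[0.997, 0.083, 0.0], [0.083, -0.997, -0.0], [0.0, 0.0, -1.0]]
ft_force: [-0.4, 0.2, 0.5]
grip_width: 0.0
```

Approaching contact. From here I'll push slowly and check the force.

Request:
{"op": "step_arm", "data": {
  "steps": [
    {"xyz": [0, -0.06, 0], "turn": [0, 0, 0], "gripper": -1},
    {"xyz": [0, -0.06, 0], "turn": [0, 0, 0], "gripper": -1},
    {"xyz": [0, -0.06, 0], "turn": [0, 0, 0], "gripper": -1},
    {"xyz": [0, -0.06, 0], "turn": [0, 0, 0], "gripper": -1},
    {"xyz": [0, -0.06, 0], "turn": [0, 0, 0], "gripper": -1}
  ]
}}

```text
time_s: 15.22
position: [0.6323, -0.1192, 0.0341]
tool_rot: [[0.997, 0.081, 0.001], [0.081, -0.997, -0.002], [0.001, 0.002, -1.0]]
ft_force: [0.3, -5.5, -0.1]
grip_width: -0.0003
```

Request:
{"op": "step_arm", "data": {
  "steps": [
    {"xyz": [0, -0.06, 0], "turn": [0, 0, 0], "gripper": -1},
    {"xyz": [0, -0.06, 0], "turn": [0, 0, 0], "gripper": -1},
    {"xyz": [0, -0.06, 0], "turn": [0, 0, 0], "gripper": -1},
    {"xyz": [0, -0.06, 0], "turn": [0, 0, 0], "gripper": -1}
  ]
}}

```text
time_s: 15.55
position: [0.6315, -0.1096, 0.0341]
tool_rot: [[0.997, 0.081, 0.001], [0.081, -0.997, -0.002], [0.001, 0.002, -1.0]]
ft_force: [-0.2, -6.4, -0.4]
grip_width: 0.0001
```

Request:
{"op": "step_arm", "data": {
  "steps": [
    {"xyz": [0, -0.06, 0], "turn": [0, 0, 0], "gripper": -1},
    {"xyz": [0, -0.06, 0], "turn": [0, 0, 0], "gripper": -1},
    {"xyz": [0, -0.06, 0], "turn": [0, 0, 0], "gripper": -1},
    {"xyz": [0, -0.06, 0], "turn": [0, 0, 0], "gripper": -1},
    {"xyz": [0, -0.06, 0], "turn": [0, 0, 0], "gripper": -1},
    {"xyz": [0, -0.06, 0], "turn": [0, 0, 0], "gripper": -1}
  ]
}}

```text
time_s: 16.05
position: [0.6303, -0.0952, 0.034]
tool_rot: [[0.997, 0.081, 0.001], [0.081, -0.997, -0.002], [0.0, 0.002, -1.0]]
ft_force: [0.4, -5.7, 0.1]
grip_width: 0.0001
```

Request:
{"op": "step_arm", "data": {
  "steps": [
    {"xyz": [0, -0.03, 0], "turn": [0, 0, 0], "gripper": -1},
    {"xyz": [0, -0.03, 0], "turn": [0, 0, 0], "gripper": -1}
  ]
}}

```text
time_s: 16.22
position: [0.6301, -0.0928, 0.034]
tool_rot: [[0.997, 0.081, 0.001], [0.081, -0.997, -0.002], [0.0, 0.002, -1.0]]
ft_force: [-0.8, -6.0, -0.6]
grip_width: -0.0
```

Request:
{"op": "step_arm", "data": {
  "steps": [
    {"xyz": [0, -0.03, 0], "turn": [0, 0, 0], "gripper": -1},
    {"xyz": [0, -0.03, 0], "turn": [0, 0, 0], "gripper": -1}
  ]
}}

```text
time_s: 16.38
position: [0.6299, -0.0905, 0.034]
tool_rot: [[0.997, 0.081, 0.001], [0.081, -0.997, -0.002], [0.0, 0.002, -1.0]]
ft_force: [0.5, -5.6, -0.6]
grip_width: -0.0004
```

Request:
{"op": "step_arm", "data": {
  "steps": [
    {"xyz": [0, -0.03, 0], "turn": [0, 0, 0], "gripper": -1},
    {"xyz": [0, -0.03, 0], "turn": [0, 0, 0], "gripper": -1}
  ]
}}

```text
time_s: 16.55
position: [0.6297, -0.0881, 0.034]
tool_rot: [[0.997, 0.081, 0.001], [0.081, -0.997, -0.002], [0.0, 0.002, -1.0]]
ft_force: [-0.5, -6.4, -0.3]
grip_width: -0.0003
```

Request:
{"op": "step_arm", "data": {
  "steps": [
    {"xyz": [0, -0.03, 0], "turn": [0, 0, 0], "gripper": -1}
  ]
}}

```text
time_s: 16.63
position: [0.6296, -0.0869, 0.034]
tool_rot: [[0.997, 0.081, 0.001], [0.081, -0.997, -0.002], [0.0, 0.002, -1.0]]
ft_force: [0.1, -5.6, 0.7]
grip_width: -0.0
```

Request:
{"op": "step_arm", "data": {
  "steps": [
    {"xyz": [0, -0.03, 0], "turn": [0, 0, 0], "gripper": -1}
  ]
}}

```text
time_s: 16.72
position: [0.6295, -0.0857, 0.034]
tool_rot: [[0.997, 0.081, 0.001], [0.081, -0.997, -0.002], [0.0, 0.002, -1.0]]
ft_force: [0.5, -6.7, -0.5]
grip_width: -0.0001
```

Request:
{"op": "step_arm", "data": {
  "steps": [
    {"xyz": [0, -0.03, 0], "turn": [0, 0, 0], "gripper": -1}
  ]
}}

```text
time_s: 16.8
position: [0.6294, -0.0845, 0.034]
tool_rot: [[0.997, 0.081, 0.001], [0.081, -0.997, -0.002], [0.0, 0.002, -1.0]]
ft_force: [-0.3, -6.0, -0.6]
grip_width: -0.0002
```

Request:
{"op": "step_arm", "data": {
  "steps": [
    {"xyz": [0, -0.03, 0], "turn": [0, 0, 0], "gripper": -1}
  ]
}}

```text
time_s: 16.88
position: [0.6295, -0.0843, 0.0341]
tool_rot: [[0.997, 0.081, 0.001], [0.081, -0.997, -0.004], [0.001, 0.004, -1.0]]
ft_force: [0.1, -15.3, -0.6]
grip_width: 0.0003
```

Request:
{"op": "step_arm", "data": {
  "steps": [
    {"xyz": [0, -0.02, 0], "turn": [0, 0, 0], "gripper": -1}
  ]
}}

```text
time_s: 16.97
position: [0.6295, -0.0842, 0.0342]
tool_rot: [[0.997, 0.081, 0.001], [0.081, -0.997, -0.005], [0.001, 0.005, -1.0]]
ft_force: [-0.1, -16.7, -1.3]
grip_width: -0.0
```

Stopped at about 16 N, so the plunger is on its stop. I'll hold briefly, then back off and rise.

Request:
{"op": "step_arm", "data": {
  "steps": [
    {"xyz": [0, 0, 0], "turn": [0, 0, 0], "gripper": -1},
    {"xyz": [0, 0, 0], "turn": [0, 0, 0], "gripper": -1},
    {"xyz": [0, 0, 0], "turn": [0, 0, 0], "gripper": -1},
    {"xyz": [0, 0, 0], "turn": [0, 0, 0], "gripper": -1},
    {"xyz": [0, 0, 0], "turn": [0, 0, 0], "gripper": -1},
    {"xyz": [0, 0.2, 0], "turn": [0, 0, 0], "gripper": -1},
    {"xyz": [0, 0.5, 0], "turn": [0, 0, 0], "gripper": -1},
    {"xyz": [0, 0.5, 0], "turn": [0, 0, 0], "gripper": -1},
    {"xyz": [0, 0, -0.6], "turn": [0, 0, 0], "gripper": -1},
    {"xyz": [0, 0, -0.9], "turn": [0, 0, 0], "gripper": -1},
    {"xyz": [0, 0, -0.9], "turn": [0, 0, 0], "gripper": -1},
    {"xyz": [0, 0, -0.9], "turn": [0, 0, 0], "gripper": -1},
    {"xyz": [0, 0, -0.6], "turn": [0, 0, 0], "gripper": -1},
    {"xyz": [0, 0, 0], "turn": [0, 0, 0], "gripper": -1},
    {"xyz": [0, 0, 0], "turn": [0, 0, 0], "gripper": -1}
  ]
}}

```text
time_s: 18.22
position: [0.6332, -0.1291, 0.191]
tool_rot: [[0.997, 0.082, 0.002], [0.082, -0.997, -0.001], [0.002, 0.001, -1.0]]
ft_force: [0.1, 0.5, -0.5]
grip_width: 0.0
```

```bash
python3 - <<'E'
from h import *
s=env.observe(); print(s['time_s'],s['position'],s['tool_rot'])
for n in('scene','wrist','top'):
    shot(n,n[0]+'9'); P,im,d=cloud(n[0]+'9'); X,Y,Z=P[...,0],P[...,1],P[...,2]
    for nm,k in (('knob',(X>.60)&(X<.66)&(Y<-.059)&(Y>-.14)&(Z>.03)&(Z<.08)&(im.sum(2)<120)),('valve',(X>.60)&(X<.66)&(Y>-.06)&(Y<-.02)&(Z>.076)&(Z<.095)),('tube',(X>.60)&(X<.66)&(Y>.07)&(Y<.14)&(Z>.035)&(Z<.075)),('handle',(X>.425)&(X<.47)&(Y>.015)&(Y<.06)&(Z>.03)&(Z<.12))):
        if k.sum()>3: print(n,nm,k.sum(),np.percentile(X[k],[2,50,98]),np.percentile(Y[k],[2,50,98]),np.percentile(Z[k],[2,50,98]))
E
```

```text
18.2167 [ 0.6332 -0.1291  0.191 ] [[ 0.9966  0.0819  0.0024]
 [ 0.0819 -0.9966 -0.0005]
 [ 0.0023  0.0007 -1.    ]]
scene knob 111 [0.6189 0.6332 0.6459] [-0.0752 -0.0707 -0.0604] [0.0386 0.0569 0.0648]
scene valve 32 [0.6192 0.6269 0.6342] [-0.0411 -0.036  -0.0287] [0.0771 0.0804 0.0848]
scene tube 53 [0.6125 0.6257 0.6429] [0.0701 0.0747 0.0933] [0.0389 0.0529 0.0618]
scene handle 55 [0.4383 0.4594 0.4699] [0.0277 0.0338 0.0424] [0.0577 0.0699 0.073 ]
wrist knob 4 [0.6407 0.6413 0.6416] [-0.0701 -0.0667 -0.066 ] [0.0523 0.0534 0.0543]
wrist valve 355 [0.6164 0.6243 0.6325] [-0.0426 -0.0365 -0.0299] [0.076  0.081  0.0832]
top valve 32 [0.6199 0.6279 0.634 ] [-0.0376 -0.0322 -0.0255] [0.077  0.0801 0.0878]
top tube 74 [0.6046 0.6178 0.6408] [0.0714 0.0764 0.0965] [0.0435 0.0553 0.0641]
top handle 104 [0.4333 0.4521 0.469 ] [0.0308 0.0381 0.0454] [0.0651 0.0701 0.0741]
```

Pump position is unchanged and the knob face is at y=-0.075 against a predicted home of -0.0748. I'm going back to the handle.

Request:
{"op": "step_arm", "data": {
  "steps": [
    {"xyz": [0, 0, 0], "turn": [0, 0, -0.983], "gripper": 0},
    {"xyz": [0, 0, 0], "turn": [0, 0, -0.983], "gripper": 0},
    {"xyz": [0, 0, 0], "turn": [0, 0, -0.983], "gripper": 0},
    {"xyz": [0, 0, 0], "turn": [0, 0, -0.983], "gripper": 0},
    {"xyz": [0, 0, 0], "turn": [0, 0, -0.983], "gripper": 0},
    {"xyz": [0, 0, 0], "turn": [0, 0, -0.983], "gripper": 0},
    {"xyz": [0, 0, 0], "turn": [0, 0, -0.983], "gripper": 0},
    {"xyz": [0, 0, 0], "turn": [0, 0, -0.983], "gripper": 0},
    {"xyz": [0, 0, 0], "turn": [0, 0, -0.983], "gripper": 0},
    {"xyz": [0, 0, 0], "turn": [0, 0, -0.983], "gripper": 0},
    {"xyz": [0, 0, 0], "turn": [0, 0, -0.983], "gripper": 0},
    {"xyz": [0, 0, 0], "turn": [0, 0, -0.983], "gripper": 0},
    {"xyz": [0, 0, 0], "turn": [0, 0, -0.983], "gripper": 0},
    {"xyz": [0, 0, 0], "turn": [0, 0, -0.983], "gripper": 0},
    {"xyz": [0, 0, 0], "turn": [0, 0, -0.983], "gripper": 0},
    {"xyz": [0, 0, 0], "turn": [0, 0, -0.983], "gripper": 0},
    {"xyz": [0, 0, 0], "turn": [0, 0, -0.983], "gripper": 0},
    {"xyz": [0, 0, 0], "turn": [0, 0, -0.983], "gripper": 0},
    {"xyz": [0, 0, 0], "turn": [0, 0, -0.983], "gripper": 0},
    {"xyz": [0, 0, 0], "turn": [0, 0, -0.983], "gripper": 0}
  ]
}}

```text
time_s: 20.03
position: [0.6326, -0.1287, 0.1882]
tool_rot: [[-0.088, 0.996, -0.003], [0.996, 0.088, 0.001], [0.001, -0.003, -1.0]]
ft_force: [-0.1, -0.8, 0.1]
grip_width: 0.0425
```

Request:
{"op": "step_arm", "data": {
  "steps": [
    {"xyz": [0.45, -0.41, 0], "turn": [0, 0, 0], "gripper": 0},
    {"xyz": [0.45, -0.41, 0], "turn": [0, 0, 0], "gripper": 0},
    {"xyz": [0.45, -0.41, 0], "turn": [0, 0, 0], "gripper": 0},
    {"xyz": [0.45, -0.41, 0], "turn": [0, 0, 0], "gripper": 0},
    {"xyz": [0.45, -0.41, 0], "turn": [0, 0, 0], "gripper": 0},
    {"xyz": [0.45, -0.41, 0], "turn": [0, 0, 0], "gripper": 0},
    {"xyz": [0.45, -0.41, 0], "turn": [0, 0, 0], "gripper": 0},
    {"xyz": [0.45, -0.41, 0], "turn": [0, 0, 0], "gripper": 0},
    {"xyz": [0.45, -0.41, 0], "turn": [0, 0, 0], "gripper": 0},
    {"xyz": [0.45, -0.41, 0], "turn": [0, 0, 0], "gripper": 0},
    {"xyz": [0, 0, 0], "turn": [0, 0, 0], "gripper": 0},
    {"xyz": [0, 0, 0], "turn": [0, 0, 0], "gripper": 0},
    {"xyz": [0, 0, 0], "turn": [0, 0, 0], "gripper": 0},
    {"xyz": [0, 0, 0], "turn": [0, 0, 0], "gripper": 0}
  ]
}}

```text
time_s: 21.2
position: [0.455, 0.0361, 0.1894]
tool_rot: [[-0.083, 0.997, -0.001], [0.997, 0.083, 0.0], [0.0, -0.001, -1.0]]
ft_force: [0.2, -0.1, 0.0]
grip_width: 0.0424
```

```bash
python3 - <<'E'
from h import *
s=env.observe(); print(s['time_s'],s['position'],s['tool_rot'],s['qvel'])
shot('wrist','w10'); P,im,d=cloud('w10'); X,Y,Z=P[...,0],P[...,1],P[...,2]
for a in np.arange(.42,.5,.01):
    k=(X>a)&(X<a+.01)&(Y>.01)&(Y<.06)&(Z>.03)&(Z<.12)
    if k.sum()>3: print('%.2f'%a,k.sum(),np.percentile(Y[k],[2,50,98]),np.percentile(Z[k],[2,50,98]))
E
```

```text
21.2 [0.455  0.0361 0.1894] [[-0.0834  0.9965 -0.0006]
 [ 0.9965  0.0834  0.    ]
 [ 0.0001 -0.0006 -1.    ]] [-0.1342 -0.0265 -0.0988  0.0314  0.1611  0.0798]
0.42 58 [0.0274 0.033  0.0386] [0.0581 0.0643 0.0676]
0.43 288 [0.025  0.0324 0.0399] [0.0627 0.068  0.0697]
0.44 266 [0.0256 0.0331 0.0409] [0.0642 0.0683 0.0699]
0.45 271 [0.0263 0.0341 0.0417] [0.0636 0.0682 0.0701]
0.46 260 [0.0271 0.0348 0.0426] [0.0641 0.0683 0.07  ]
0.47 245 [0.0284 0.0359 0.0435] [0.0641 0.0682 0.07  ]
0.48 141 [0.0292 0.0366 0.0432] [0.0649 0.0673 0.0695]
0.49 92 [0.0347 0.0376 0.0406] [0.0645 0.0663 0.0676]
0.50 237 [0.0236 0.0392 0.0533] [0.0321 0.0553 0.0671]
```

Request:
{"op": "step_arm", "data": {
  "steps": [
    {"xyz": [-0.015, 0, 0.4], "turn": [0, 0, 0], "gripper": 0},
    {"xyz": [0, 0, 0.5], "turn": [0, 0, 0], "gripper": 0},
    {"xyz": [0, 0, 0.5], "turn": [0, 0, 0], "gripper": 0},
    {"xyz": [0, 0, 0.5], "turn": [0, 0, 0], "gripper": 0},
    {"xyz": [0, 0, 0.5], "turn": [0, 0, 0], "gripper": 0},
    {"xyz": [0, 0, 0.5], "turn": [0, 0, 0], "gripper": 0},
    {"xyz": [0, 0, 0.4], "turn": [0, 0, 0], "gripper": 0},
    {"xyz": [0, 0, 0], "turn": [0, 0, 0], "gripper": 0},
    {"xyz": [0, 0, 0], "turn": [0, 0, 0], "gripper": -1},
    {"xyz": [0, 0, 0], "turn": [0, 0, 0], "gripper": -1},
    {"xyz": [0, 0, 0], "turn": [0, 0, 0], "gripper": -1},
    {"xyz": [0, 0, 0], "turn": [0, 0, 0], "gripper": -1},
    {"xyz": [0, 0, 0], "turn": [0, 0, 0], "gripper": -1},
    {"xyz": [0, 0, 0], "turn": [0, 0, 0], "gripper": -1}
  ],
  "squeeze": 80
}}

```text
time_s: 22.42
position: [0.4552, 0.036, 0.059]
tool_rot: [[-0.084, 0.996, 0.003], [0.996, 0.084, -0.001], [-0.001, 0.002, -1.0]]
ft_force: [0.2, 0.5, 7.4]
grip_width: 0.0134
```

Request:
{"op": "step_arm", "data": {
  "steps": [
    {"xyz": [0, 0.005, -0.1], "turn": [0, 0, 0], "gripper": -1},
    {"xyz": [0, 0.01, -0.1], "turn": [0, 0, 0], "gripper": -1},
    {"xyz": [0, 0.015, -0.1], "turn": [0, 0, 0], "gripper": -1},
    {"xyz": [0, 0.02, -0.1], "turn": [0, 0, 0], "gripper": -1}
  ],
  "squeeze": 80
}}

```text
time_s: 22.75
position: [0.459, 0.0362, 0.0744]
tool_rot: [[-0.083, 0.997, 0.006], [0.997, 0.083, 0.0], [-0.0, 0.006, -1.0]]
ft_force: [15.4, 2.5, -10.6]
grip_width: 0.013
```

Request:
{"op": "step_arm", "data": {
  "steps": [
    {"xyz": [0, 0.03, -0.1], "turn": [0, 0, 0], "gripper": -1},
    {"xyz": [0, 0.035, -0.1], "turn": [0, 0, 0], "gripper": -1},
    {"xyz": [0, 0.04, -0.1], "turn": [0, 0, 0], "gripper": -1},
    {"xyz": [0, 0.045, -0.1], "turn": [0, 0, 0], "gripper": -1}
  ]
}}

```text
time_s: 23.08
position: [0.4641, 0.0367, 0.0895]
tool_rot: [[-0.084, 0.996, 0.003], [0.996, 0.084, 0.0], [0.0, 0.003, -1.0]]
ft_force: [6.5, -0.1, -19.5]
grip_width: 0.0123
```

```bash
python3 hm.py 11
```

```text
s11 0.45 27 Z [0.1266 0.1478 0.1628] Y 0.023110599208642002
s11 0.46 81 Z [0.0971 0.1228 0.1632] Y 0.042022734596456
s11 0.47 235 Z [0.0895 0.1278 0.1631] Y 0.03183298022099734
s11 0.48 53 Z [0.0764 0.0883 0.1674] Y 0.03219522528096236
s11 0.49 12 Z [0.0691 0.0818 0.0867] Y 0.036523364348209963
s11 0.50 16 Z [0.0275 0.0494 0.0738] Y 0.026355650025970012
s11 0.51 30 Z [0.0281 0.0453 0.0673] Y 0.026308542891248954
s11 0.52 49 Z [0.0287 0.0564 0.0681] Y 0.027504593619180562
23.1833 [0.4641 0.0367 0.0899] [ 10.4362  -0.0892 -16.5656]
```

Request:
{"op": "step_arm", "data": {
  "steps": [
    {"xyz": [0, 0.03, -0.08], "turn": [0, 0, 0], "gripper": -1},
    {"xyz": [0, 0.03, -0.08], "turn": [0, 0, 0], "gripper": -1},
    {"xyz": [0, 0.065, -0.087], "turn": [0, 0, 0], "gripper": -1},
    {"xyz": [0, 0.065, -0.087], "turn": [0, 0, 0], "gripper": -1},
    {"xyz": [0, 0.07, -0.087], "turn": [0, 0, 0], "gripper": -1},
    {"xyz": [0, 0.07, -0.087], "turn": [0, 0, 0], "gripper": -1},
    {"xyz": [0, 0.09, -0.065], "turn": [0, 0, 0], "gripper": -1},
    {"xyz": [0, 0.09, -0.065], "turn": [0, 0, 0], "gripper": -1},
    {"xyz": [0, 0.09, -0.065], "turn": [0, 0, 0], "gripper": -1},
    {"xyz": [0, 0.09, -0.065], "turn": [0, 0, 0], "gripper": -1},
    {"xyz": [0, 0, 0], "turn": [0, 0, 0], "gripper": -1}
  ],
  "squeeze": 50
}}

```text
time_s: 24.1
position: [0.4911, 0.039, 0.1208]
tool_rot: [[-0.084, 0.996, 0.001], [0.996, 0.084, -0.0], [-0.0, 0.001, -1.0]]
ft_force: [5.1, -0.7, -14.3]
grip_width: 0.0119
```

Request:
{"op": "step_arm", "data": {
  "steps": [
    {"xyz": [0, 0.1, -0.035], "turn": [0, 0, 0], "gripper": -1},
    {"xyz": [0, 0.1, -0.03], "turn": [0, 0, 0], "gripper": -1},
    {"xyz": [0, 0.1, -0.03], "turn": [0, 0, 0], "gripper": -1},
    {"xyz": [0, 0.1, -0.02], "turn": [0, 0, 0], "gripper": -1},
    {"xyz": [0, 0, 0], "turn": [0, 0, 0], "gripper": -1},
    {"xyz": [0, 0, 0], "turn": [0, 0, 0], "gripper": -1}
  ]
}}

```text
time_s: 24.6
position: [0.5069, 0.0403, 0.1262]
tool_rot: [[-0.084, 0.996, 0.003], [0.996, 0.084, -0.0], [-0.001, 0.003, -1.0]]
ft_force: [-0.8, -3.7, 3.3]
grip_width: 0.0106
```

```bash
python3 hm.py 12 | tail -1; python3 - <<'E'
from h import *
for n in('s12','t12','s0','t0'):
    P,im,d=cloud(n); X,Y,Z=P[...,0],P[...,1],P[...,2]
    k=(X>.53)&(X<.6)&(Y>0.02)&(Y<.07)&(Z>.115)&(Z<.15)&(im.sum(2)<250)
    if k.sum()>3: print(n,'arm',k.sum(),np.percentile(X[k],[2,50,98]),np.percentile(Z[k],[2,50,98]))
E
```

```text
24.7 [0.5064 0.0403 0.126 ] [-2.0174 -4.126   3.4355]
s12 arm 126 [0.5476 0.5652 0.5811] [0.1169 0.1353 0.1415]
t12 arm 23 [0.5718 0.5742 0.5785] [0.1336 0.1376 0.1412]
s0 arm 125 [0.5369 0.5573 0.5733] [0.1162 0.1337 0.1415]
t0 arm 53 [0.5359 0.5613 0.5693] [0.132  0.137  0.1423]
```

Request:
{"op": "step_arm", "data": {
  "steps": [
    {"xyz": [0, 0.06, 0], "turn": [0, 0, 0], "gripper": -1},
    {"xyz": [0, 0.06, 0], "turn": [0, 0, 0], "gripper": -1},
    {"xyz": [0, 0, 0], "turn": [0, 0, 0], "gripper": -1}
  ]
}}

```text
time_s: 24.95
position: [0.511, 0.0407, 0.1268]
tool_rot: [[-0.084, 0.996, 0.002], [0.996, 0.084, -0.001], [-0.001, 0.001, -1.0]]
ft_force: [-5.1, -5.0, 14.2]
grip_width: 0.011
```

```bash
python3 hm.py 13 | tail -1; python3 - <<'E'
from h import *
for n in('s13','t13'):
    P,im,d=cloud(n); X,Y,Z=P[...,0],P[...,1],P[...,2]
    k=(X>.53)&(X<.6)&(Y>0.02)&(Y<.07)&(Z>.115)&(Z<.15)&(im.sum(2)<250)
    if k.sum()>3: print(n,'arm',k.sum(),np.percentile(X[k],[2,50,98]),np.percentile(Z[k],[2,50,98]))
E
```

```text
25.05 [0.511  0.0407 0.1268] [-4.148  -3.1636 14.0562]
s13 arm 127 [0.5428 0.5619 0.5783] [0.1169 0.1351 0.1419]
```

Request:
{"op": "step_arm", "data": {
  "steps": [
    {"xyz": [0, 0, 0], "turn": [0, 0, 0], "gripper": 0},
    {"xyz": [0, 0, 0], "turn": [0, 0, 0], "gripper": 0},
    {"xyz": [0, 0, 0], "turn": [0, 0, 0], "gripper": 0},
    {"xyz": [0, 0, 0], "turn": [0, 0, 0], "gripper": 0},
    {"xyz": [0, 0, -0.4], "turn": [0, 0, 0], "gripper": 0},
    {"xyz": [0, 0, -0.7], "turn": [0, 0, 0], "gripper": 0},
    {"xyz": [0, 0, -0.7], "turn": [0, 0, 0], "gripper": 0},
    {"xyz": [0, 0, -0.4], "turn": [0, 0, 0], "gripper": 0},
    {"xyz": [0, 0, 0], "turn": [0, 0, 0], "gripper": 0},
    {"xyz": [0, 0, 0], "turn": [0, 0, 0], "gripper": 0}
  ]
}}

```text
time_s: 25.88
position: [0.5107, 0.041, 0.2133]
tool_rot: [[-0.084, 0.996, 0.001], [0.996, 0.084, 0.0], [-0.0, 0.001, -1.0]]
ft_force: [-0.4, -0.2, -0.6]
grip_width: 0.043
```

```bash
python3 hm.py 14 | tail -1; python3 - <<'E'
from h import *
shot('wrist','w14')
for n in('s14','t14','w14','s0','t0','w3'):
    P,im,d=cloud(n); X,Y,Z=P[...,0],P[...,1],P[...,2]
    k=(X>.53)&(X<.6)&(Y>0.02)&(Y<.07)&(Z>.115)&(Z<.15)
    if k.sum()>3: print(n,'arm',k.sum(),np.percentile(X[k],[2,50,98]),np.percentile(Z[k],[2,50,98]))
    k=(X>.47)&(X<.53)&(Y>0.02)&(Y<.06)&(Z>.142)&(Z<.158)
    if k.sum()>3: print(n,'grip',k.sum(),np.percentile(X[k],[2,50,98]),np.percentile(Z[k],[2,50,98]))
    k=(X>.60)&(X<.66)&(Y>-.06)&(Y<-.02)&(Z>.076)&(Z<.095)
    if k.sum()>3: print(n,'valve',k.sum(),np.percentile(X[k],[2,50,98]),np.percentile(Y[k],[2,50,98]))
    k=(X>.60)&(X<.66)&(Y>-.09)&(Y<-.059)&(Z>.03)&(Z<.08)&(im.sum(2)<120)
    if k.sum()>3: print(n,'knob',np.percentile(Y[k],[2,50,98]))
E
```

```text
25.9833 [0.5102 0.041  0.212 ] [-0.5071 -0.4108 -0.6908]
s14 arm 141 [0.5444 0.5617 0.5783] [0.1179 0.1351 0.1439]
s14 grip 30 [0.4863 0.4959 0.5017] [0.1426 0.1462 0.1501]
s14 valve 33 [0.6199 0.6276 0.6361] [-0.0419 -0.0365 -0.029 ]
s14 knob [-0.0749 -0.071  -0.0605]
t14 valve 31 [0.6201 0.6277 0.6341] [-0.0378 -0.0323 -0.0256]
w14 arm 1347 [0.5391 0.5545 0.5738] [0.1237 0.1348 0.1408]
w14 grip 534 [0.4829 0.4896 0.497 ] [0.1422 0.1447 0.147 ]
w14 knob [-0.0705 -0.0635 -0.0623]
s0 arm 139 [0.5366 0.5565 0.5732] [0.1162 0.1342 0.1426]
s0 grip 40 [0.4967 0.5064 0.5119] [0.143  0.1486 0.1521]
s0 valve 35 [0.6196 0.6284 0.6363] [-0.0429 -0.0359 -0.0283]
s0 knob [-0.0627 -0.06   -0.0592]
t0 arm 122 [0.5369 0.5541 0.5718] [0.1285 0.1364 0.1432]
t0 grip 52 [0.4955 0.5023 0.5111] [0.143  0.1494 0.1521]
t0 valve 34 [0.62   0.6277 0.6343] [-0.0378 -0.0323 -0.0255]
w3 arm 1311 [0.5336 0.549  0.5675] [0.1229 0.1344 0.1398]
w3 grip 623 [0.4912 0.498  0.5063] [0.1426 0.147  0.1495]
```

Request:
{"op": "step_arm", "data": {
  "steps": [
    {"xyz": [0, -0.5, 0], "turn": [0, 0, 0], "gripper": -1},
    {"xyz": [0, -0.5, 0], "turn": [0, 0, 0], "gripper": -1},
    {"xyz": [0, -0.45, 0], "turn": [0, 0, 0], "gripper": -1},
    {"xyz": [0, 0, 0], "turn": [0, 0, 0], "gripper": -1},
    {"xyz": [0, 0, 0.5], "turn": [0, 0, 0], "gripper": -1},
    {"xyz": [0, 0, 0.6], "turn": [0, 0, 0], "gripper": -1},
    {"xyz": [0, 0, 0.6], "turn": [0, 0, 0], "gripper": -1},
    {"xyz": [0, 0, 0.5], "turn": [0, 0, 0], "gripper": -1},
    {"xyz": [0, 0, 0], "turn": [0, 0, 0], "gripper": -1},
    {"xyz": [0, 0.15, 0], "turn": [0, 0, 0], "gripper": -1},
    {"xyz": [0, 0.15, 0], "turn": [0, 0, 0], "gripper": -1},
    {"xyz": [0, 0.1, 0], "turn": [0, 0, 0], "gripper": -1},
    {"xyz": [0, 0.06, 0], "turn": [0, 0, 0], "gripper": -1},
    {"xyz": [0, 0.06, 0], "turn": [0, 0, 0], "gripper": -1}
  ]
}}

```text
time_s: 27.2
position: [0.4741, 0.0377, 0.1259]
tool_rot: [[-0.084, 0.996, 0.001], [0.996, 0.084, -0.0], [-0.0, 0.001, -1.0]]
ft_force: [-1.7, -1.0, 0.9]
grip_width: -0.0001
```

Request:
{"op": "step_arm", "data": {
  "steps": [
    {"xyz": [0, 0.05, 0], "turn": [0, 0, 0], "gripper": -1},
    {"xyz": [0, 0.05, 0], "turn": [0, 0, 0], "gripper": -1},
    {"xyz": [0, 0, 0], "turn": [0, 0, 0], "gripper": -1}
  ]
}}

```text
time_s: 27.45
position: [0.4781, 0.038, 0.1254]
tool_rot: [[-0.084, 0.996, 0.001], [0.996, 0.084, -0.0], [-0.0, 0.001, -1.0]]
ft_force: [-0.1, 0.9, -0.1]
grip_width: -0.0001
```

Request:
{"op": "step_arm", "data": {
  "steps": [
    {"xyz": [0, 0.06, 0], "turn": [0, 0, 0], "gripper": -1},
    {"xyz": [0, 0.06, 0], "turn": [0, 0, 0], "gripper": -1},
    {"xyz": [0, 0, 0], "turn": [0, 0, 0], "gripper": -1}
  ]
}}

```text
time_s: 27.7
position: [0.4801, 0.0384, 0.1251]
tool_rot: [[-0.084, 0.996, -0.006], [0.996, 0.084, -0.0], [0.0, -0.006, -1.0]]
ft_force: [-13.4, -2.7, 9.5]
grip_width: 0.0003
```

Request:
{"op": "step_arm", "data": {
  "steps": [
    {"xyz": [0, 0.06, 0], "turn": [0, 0, 0], "gripper": -1},
    {"xyz": [0, 0.04, 0], "turn": [0, 0, 0], "gripper": -1}
  ]
}}

```text
time_s: 27.87
position: [0.4805, 0.0386, 0.1249]
tool_rot: [[-0.085, 0.996, -0.015], [0.996, 0.085, -0.001], [0.0, -0.015, -1.0]]
ft_force: [-36.1, -7.8, 24.3]
grip_width: 0.0004
```

Request:
{"op": "step_arm", "data": {
  "steps": [
    {"xyz": [0, 0.05, 0], "turn": [0, 0, 0], "gripper": -1}
  ]
}}

```text
time_s: 27.95
position: [0.4806, 0.0386, 0.1248]
tool_rot: [[-0.085, 0.996, -0.019], [0.996, 0.085, -0.002], [-0.0, -0.019, -1.0]]
ft_force: [-46.3, -9.0, 31.1]
grip_width: -0.0003
```

That is a hard stop. I'll back off, rise and check.

Request:
{"op": "step_arm", "data": {
  "steps": [
    {"xyz": [0, -0.3, 0], "turn": [0, 0, 0], "gripper": -1},
    {"xyz": [0, -0.4, 0], "turn": [0, 0, 0], "gripper": -1},
    {"xyz": [0, 0, 0], "turn": [0, 0, 0], "gripper": -1},
    {"xyz": [0, 0, -0.6], "turn": [0, 0, 0], "gripper": -1},
    {"xyz": [0, 0, -0.8], "turn": [0, 0, 0], "gripper": -1},
    {"xyz": [0, 0, -0.8], "turn": [0, 0, 0], "gripper": -1},
    {"xyz": [0, 0, -0.3], "turn": [0, 0, 0], "gripper": -1},
    {"xyz": [0, 0, 0], "turn": [0, 0, 0], "gripper": -1},
    {"xyz": [0, 0, 0], "turn": [0, 0, 0], "gripper": -1}
  ]
}}

```text
time_s: 28.7
position: [0.461, 0.0366, 0.2253]
tool_rot: [[-0.084, 0.996, 0.001], [0.996, 0.084, -0.0], [-0.0, 0.001, -1.0]]
ft_force: [0.2, -0.2, 0.1]
grip_width: 0.0001
```

```bash
python3 hm.py 15 | tail -1; python3 - <<'E'
from h import *
for n in('s15','t15','s0','t0'):
    P,im,d=cloud(n); X,Y,Z=P[...,0],P[...,1],P[...,2]
    k=(X>.53)&(X<.6)&(Y>0.02)&(Y<.07)&(Z>.115)&(Z<.15)
    if k.sum()>3: print(n,'arm',k.sum(),np.percentile(X[k],[2,50,98]),np.percentile(Z[k],[2,50,98]))
    k=(X>.47)&(X<.53)&(Y>0.02)&(Y<.06)&(Z>.142)&(Z<.158)
    if k.sum()>3: print(n,'grip',k.sum(),np.percentile(X[k],[2,50,98]),np.percentile(Z[k],[2,50,98]))
# tray and rotation
P,im,d=cloud('t0'); X,Y,Z=P[...,0],P[...,1],P[...,2]
a=(X>.39)&(X<.69)&(Y>.28)&(Y<.52)
for n in('t0','s0'):
    P,im,d=cloud(n); X,Y,Z=P[...,0],P[...,1],P[...,2]
    k=(X>.38)&(X<.70)&(Y>.27)&(Y<.53)&(Z>.014)&(Z<.032)
    r=cv2.minAreaRect(P[k][:,:2].astype(np.float32)*1000); print(n,k.sum(),r)
E
```

```text
28.8 [0.4603 0.0367 0.2241] [ 0.7643 -0.4451  0.6852]
s15 arm 141 [0.5362 0.557  0.5729] [0.1155 0.134  0.1417]
s15 grip 42 [0.4954 0.5051 0.5108] [0.1422 0.1473 0.1513]
t15 arm 118 [0.5381 0.554  0.5717] [0.13   0.137  0.1431]
s0 arm 139 [0.5366 0.5565 0.5732] [0.1162 0.1342 0.1426]
s0 grip 40 [0.4967 0.5064 0.5119] [0.143  0.1486 0.1521]
t0 arm 122 [0.5369 0.5541 0.5718] [0.1285 0.1364 0.1432]
t0 grip 52 [0.4955 0.5023 0.5111] [0.143  0.1494 0.1521]
t0 936 ((541.5286865234375, 397.10052490234375), (185.8079071044922, 254.06546020507812), 87.75850677490234)
s0 833 ((541.4603271484375, 393.13671875), (188.97669982910156, 256.5042724609375), 87.72172546386719)
```

The clamp is fully open again and matches its start pose. Now I'm moving over the pump flange.

Request:
{"op": "step_arm", "data": {
  "steps": [
    {"xyz": [0, 0, 0], "turn": [0, 0, 0.983], "gripper": 0.7},
    {"xyz": [0, 0, 0], "turn": [0, 0, 0.983], "gripper": 0.7},
    {"xyz": [0, 0, 0], "turn": [0, 0, 0.983], "gripper": 0.7},
    {"xyz": [0, 0, 0], "turn": [0, 0, 0.983], "gripper": 0.7},
    {"xyz": [0, 0, 0], "turn": [0, 0, 0.983], "gripper": 0.7},
    {"xyz": [0, 0, 0], "turn": [0, 0, 0.983], "gripper": 0.7},
    {"xyz": [0, 0, 0], "turn": [0, 0, 0.983], "gripper": 0.7},
    {"xyz": [0, 0, 0], "turn": [0, 0, 0.983], "gripper": 0.7},
    {"xyz": [0, 0, 0], "turn": [0, 0, 0.983], "gripper": 0.7},
    {"xyz": [0, 0, 0], "turn": [0, 0, 0.983], "gripper": 0.7},
    {"xyz": [0, 0, 0], "turn": [0, 0, 0.983], "gripper": 0.7},
    {"xyz": [0, 0, 0], "turn": [0, 0, 0.983], "gripper": 0.7},
    {"xyz": [0, 0, 0], "turn": [0, 0, 0.983], "gripper": 0.7},
    {"xyz": [0, 0, 0], "turn": [0, 0, 0.983], "gripper": 0.7},
    {"xyz": [0, 0, 0], "turn": [0, 0, 0.983], "gripper": 0.7},
    {"xyz": [0, 0, 0], "turn": [0, 0, 0.983], "gripper": 0.7},
    {"xyz": [0, 0, 0], "turn": [0, 0, 0.983], "gripper": 0.7},
    {"xyz": [0, 0, 0], "turn": [0, 0, 0.983], "gripper": 0.7},
    {"xyz": [0, 0, 0], "turn": [0, 0, 0.983], "gripper": 0.7},
    {"xyz": [0, 0, 0], "turn": [0, 0, 0.983], "gripper": 0.7}
  ]
}}

```text
time_s: 30.47
position: [0.4602, 0.0367, 0.2239]
tool_rot: [[0.997, 0.078, -0.003], [0.078, -0.997, 0.0], [-0.003, -0.001, -1.0]]
ft_force: [-0.4, -1.2, 0.3]
grip_width: 0.0727
```

Request:
{"op": "step_arm", "data": {
  "steps": [
    {"xyz": [0.5, 0.21, 0], "turn": [0, 0, 0], "gripper": 0.7},
    {"xyz": [0.5, 0.21, 0], "turn": [0, 0, 0], "gripper": 0.7},
    {"xyz": [0.5, 0.21, 0], "turn": [0, 0, 0], "gripper": 0.7},
    {"xyz": [0.5, 0.21, 0], "turn": [0, 0, 0], "gripper": 0.7},
    {"xyz": [0.5, 0.21, 0], "turn": [0, 0, 0], "gripper": 0.7},
    {"xyz": [0.5, 0.21, 0], "turn": [0, 0, 0], "gripper": 0.7},
    {"xyz": [0.5, 0.21, 0], "turn": [0, 0, 0], "gripper": 0.7},
    {"xyz": [0.5, 0.21, 0], "turn": [0, 0, 0], "gripper": 0.7},
    {"xyz": [0, 0, 0], "turn": [0, 0, 0], "gripper": 0.7},
    {"xyz": [0, 0, 0], "turn": [0, 0, 0], "gripper": 0.7},
    {"xyz": [0, 0, 0], "turn": [0, 0, 0], "gripper": 0.7},
    {"xyz": [0, 0, 0], "turn": [0, 0, 0], "gripper": 0.7}
  ]
}}

```text
time_s: 31.47
position: [0.6247, -0.0169, 0.2249]
tool_rot: [[0.997, 0.082, -0.001], [0.082, -0.997, 0.0], [-0.001, -0.0, -1.0]]
ft_force: [0.2, 0.7, 0.6]
grip_width: 0.0725
```

```bash
python3 - <<'E'
from h import *
s=env.observe(); print(s['time_s'],s['position'],s['tool_rot'],s['grip_width'])
shot('wrist','w16'); P,im,d=cloud('w16'); X,Y,Z=P[...,0],P[...,1],P[...,2]
k=(X>.59)&(X<.66)&(Z>.03)&(Z<.1)
for a in np.arange(-.05,.02,.004):
    j=k&(Y>a)&(Y<a+.004)
    if j.sum()>3: print('%.3f'%a,np.percentile(X[j],[1,99]),np.percentile(Z[j],99))
cv2.imwrite('pics/w16b.png',np.clip(im[:,:,::-1]*1.3,0,255).astype(np.uint8))
E
```

```text
31.4667 [ 0.6247 -0.0169  0.2249] [[ 0.9966  0.0823 -0.0011]
 [ 0.0823 -0.9966  0.0003]
 [-0.001  -0.0003 -1.    ]] 0.07249134113784718
-0.050 [0.5995 0.6507] 0.060369338843847015
-0.046 [0.6011 0.6505] 0.07717507752260414
-0.042 [0.612  0.6504] 0.08199023128527272
-0.038 [0.6117 0.6381] 0.08327052539846413
-0.034 [0.6105 0.6377] 0.08182980960822607
-0.030 [0.6124 0.6373] 0.07675873862058594
-0.026 [0.6    0.6404] 0.07015975875851119
-0.022 [0.6    0.6463] 0.07027346665175668
-0.018 [0.5997 0.6459] 0.07051586010089546
-0.014 [0.5995 0.6455] 0.070328243415795
-0.010 [0.6013 0.6451] 0.07055406723179618
-0.006 [0.6042 0.6416] 0.064907421006472
-0.002 [0.6039 0.6386] 0.06489506404314183
0.002 [0.6037 0.6386] 0.06501631822524341
0.006 [0.6035 0.6383] 0.06509571529068835
0.010 [0.6032 0.6378] 0.06494729933990917
0.014 [0.6072 0.637 ] 0.06370561431536698
0.018 [0.6069 0.6338] 0.061271689075859115
```

View pics/w16b.png

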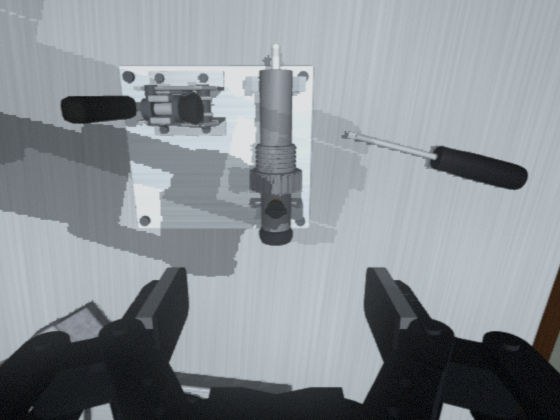

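The wrist view shows the plunger home with the knob against the pump at (276,235). The flange at (276,180) is centred between the fingers (columns 187 and 367). Descending to grip.

Request:
{"op": "step_arm", "data": {
  "steps": [
    {"xyz": [-0.02, 0, 0.4], "turn": [0, 0, 0], "gripper": 0.7},
    {"xyz": [0, 0, 0.6], "turn": [0, 0, 0], "gripper": 0.7},
    {"xyz": [0, 0, 0.6], "turn": [0, 0, 0], "gripper": 0.7},
    {"xyz": [0, 0, 0.6], "turn": [0, 0, 0], "gripper": 0.7},
    {"xyz": [0, 0, 0.6], "turn": [0, 0, 0], "gripper": 0.7},
    {"xyz": [0, 0, 0.5], "turn": [0, 0, 0], "gripper": 0.7},
    {"xyz": [0, 0, 0.4], "turn": [0, 0, 0], "gripper": 0.7},
    {"xyz": [0, 0, 0.4], "turn": [0, 0, 0], "gripper": 0.7},
    {"xyz": [0, 0, 0.3], "turn": [0, 0, 0], "gripper": 0.7},
    {"xyz": [0, 0, 0], "turn": [0, 0, 0], "gripper": 0.7},
    {"xyz": [0, 0, 0], "turn": [0, 0, 0], "gripper": 0.7}
  ]
}}

```text
time_s: 32.43
position: [0.6243, -0.0171, 0.0494]
tool_rot: [[0.997, 0.082, -0.001], [0.082, -0.997, 0.0], [-0.0, -0.0, -1.0]]
ft_force: [0.4, -0.2, 0.3]
grip_width: 0.0726
```

Request:
{"op": "step_arm", "data": {
  "steps": [
    {"xyz": [0, 0, 0], "turn": [0, 0, 0], "gripper": 0.2},
    {"xyz": [0, 0, 0], "turn": [0, 0, 0], "gripper": 0.1},
    {"xyz": [0, 0, 0], "turn": [0, 0, 0], "gripper": 0},
    {"xyz": [0, 0, 0], "turn": [0, 0, 0], "gripper": -0.2},
    {"xyz": [0, 0, 0], "turn": [0, 0, 0], "gripper": -1},
    {"xyz": [0, 0, 0], "turn": [0, 0, 0], "gripper": -1},
    {"xyz": [0, 0, 0], "turn": [0, 0, 0], "gripper": -1}
  ],
  "squeeze": 60
}}

```text
time_s: 33.02
position: [0.6243, -0.0174, 0.0507]
tool_rot: [[0.997, 0.082, -0.0], [0.082, -0.997, -0.001], [-0.0, 0.0, -1.0]]
ft_force: [-5.1, -0.4, 8.6]
grip_width: 0.0365
```

The opening of 36 mm on a 45 mm flange, with an upward force, means the pads sit above the widest line. I'll release, go 14 mm lower and regrip.

Request:
{"op": "step_arm", "data": {
  "steps": [
    {"xyz": [0, 0, 0], "turn": [0, 0, 0], "gripper": 0.6},
    {"xyz": [0, 0, 0], "turn": [0, 0, 0], "gripper": 0.6},
    {"xyz": [0, 0, 0], "turn": [0, 0, 0], "gripper": 0.6},
    {"xyz": [0, 0, 0], "turn": [0, 0, 0], "gripper": 0.6},
    {"xyz": [0, 0, 0.12], "turn": [0, 0, 0], "gripper": 0.6},
    {"xyz": [0, 0, 0.12], "turn": [0, 0, 0], "gripper": 0.6},
    {"xyz": [0, 0, 0.11], "turn": [0, 0, 0], "gripper": 0.6},
    {"xyz": [0, 0, 0], "turn": [0, 0, 0], "gripper": 0.6},
    {"xyz": [0, 0, 0], "turn": [0, 0, 0], "gripper": 0.6}
  ]
}}

```text
time_s: 33.77
position: [0.6244, -0.0173, 0.0347]
tool_rot: [[0.997, 0.082, -0.001], [0.082, -0.997, 0.0], [-0.001, -0.0, -1.0]]
ft_force: [-0.6, -0.2, 0.0]
grip_width: 0.0683
```

Request:
{"op": "step_arm", "data": {
  "steps": [
    {"xyz": [0, 0, 0], "turn": [0, 0, 0], "gripper": 0.2},
    {"xyz": [0, 0, 0], "turn": [0, 0, 0], "gripper": 0.1},
    {"xyz": [0, 0, 0], "turn": [0, 0, 0], "gripper": 0},
    {"xyz": [0, 0, 0], "turn": [0, 0, 0], "gripper": -0.2},
    {"xyz": [0, 0, 0], "turn": [0, 0, 0], "gripper": -1},
    {"xyz": [0, 0, 0], "turn": [0, 0, 0], "gripper": -1},
    {"xyz": [0, 0, 0], "turn": [0, 0, 0], "gripper": -1}
  ],
  "squeeze": 60
}}

```text
time_s: 34.35
position: [0.6242, -0.0174, 0.0358]
tool_rot: [[0.997, 0.082, -0.001], [0.082, -0.997, -0.0], [-0.001, 0.0, -1.0]]
ft_force: [-3.6, -0.4, 5.5]
grip_width: 0.0419
```

```bash
python3 - <<'E'
from h import *
shot('scene','s17')
c=cv2.resize(np.load('pics/s17.npz')['im'][180:300,220:340],None,fx=5,fy=5,interpolation=cv2.INTER_CUBIC)
cv2.imwrite('pics/s17c.png',np.clip(c[:,:,::-1]*1.8+15.,0,255).astype(np.uint8))
P,im,d=cloud('s17'); X,Y,Z=P[...,0],P[...,1],P[...,2]
# far finger (x>0.645) outer surface: lowest z
k=(X>.645)&(X<.70)&(Y>-.04)&(Y<.005)&(Z>.014)&(im.sum(2)<250)
print(k.sum(),np.percentile(Z[k],[0,1,5,20,50]))
j=k&(Z<.08); print(np.c_[P[j],im[j].sum(1)][np.argsort(Z[j])][:25])
E
```

```text
1505 [0.0143 0.0526 0.0787 0.1246 0.1947]
[[  0.6467  -0.028    0.0143 248.    ]
 [  0.6539  -0.0196   0.0436 199.    ]
 [  0.6464  -0.0253   0.0441 111.    ]
 [  0.651   -0.026    0.0455 194.    ]
 [  0.6538  -0.0225   0.0457 174.    ]
 [  0.6526  -0.0244   0.0458 185.    ]
 [  0.6536  -0.0224   0.0488 117.    ]
 [  0.6473  -0.0261   0.0491  94.    ]
 [  0.6525  -0.0244   0.0493 152.    ]
 [  0.6585  -0.0176   0.0501 203.    ]
 [  0.6529  -0.0219   0.0513  90.    ]
 [  0.6568  -0.0221   0.0517 100.    ]
 [  0.6519  -0.024    0.0519 139.    ]
 [  0.653   -0.0277   0.0521 164.    ]
 [  0.6509  -0.0261   0.0524 153.    ]
 [  0.6591  -0.0153   0.0526 162.    ]
 [  0.6487  -0.0244   0.0526 146.    ]
 [  0.6567  -0.0106   0.0539  32.    ]
 [  0.6529  -0.0219   0.0548  89.    ]
 [  0.6466  -0.0256   0.0549  84.    ]
 [  0.6603  -0.0221   0.055  101.    ]
 [  0.6569  -0.0223   0.0554  45.    ]
 [  0.6492  -0.0277   0.0554  93.    ]
 [  0.6598  -0.0188   0.0557  90.    ]
 [  0.6602  -0.0134   0.0557 122.    ]]
```

View pics/s17c.png

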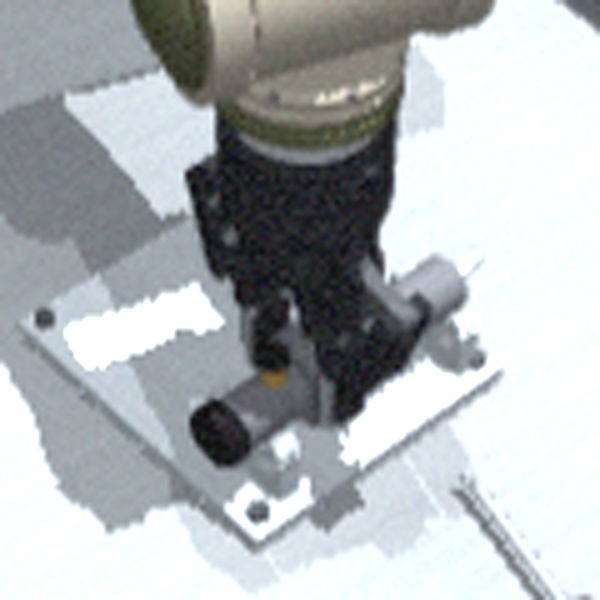

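The fingertips end at z≈0.046, level with the pump axis, so they reach about 20 mm less than stated. I'll release, go 9 mm lower and regrip.

Request:
{"op": "step_arm", "data": {
  "steps": [
    {"xyz": [0, 0, 0], "turn": [0, 0, 0], "gripper": 0.4},
    {"xyz": [0, 0, 0], "turn": [0, 0, 0], "gripper": 0.4},
    {"xyz": [0, 0, 0], "turn": [0, 0, 0], "gripper": 0.4},
    {"xyz": [0, 0, 0.08], "turn": [0, 0, 0], "gripper": 0.4},
    {"xyz": [0, 0, 0.08], "turn": [0, 0, 0], "gripper": 0.4},
    {"xyz": [0, 0, 0.06], "turn": [0, 0, 0], "gripper": 0.4},
    {"xyz": [0, 0, 0], "turn": [0, 0, 0], "gripper": 0.4},
    {"xyz": [0, 0, 0], "turn": [0, 0, 0], "gripper": 0.4}
  ]
}}

```text
time_s: 35.07
position: [0.6245, -0.0173, 0.0261]
tool_rot: [[0.997, 0.082, -0.001], [0.082, -0.997, 0.0], [-0.001, -0.0, -1.0]]
ft_force: [0.1, -0.5, -0.6]
grip_width: 0.0595
```

Request:
{"op": "step_arm", "data": {
  "steps": [
    {"xyz": [0, 0, 0], "turn": [0, 0, 0], "gripper": 0.2},
    {"xyz": [0, 0, 0], "turn": [0, 0, 0], "gripper": 0.1},
    {"xyz": [0, 0, 0], "turn": [0, 0, 0], "gripper": 0},
    {"xyz": [0, 0, 0], "turn": [0, 0, 0], "gripper": -0.2},
    {"xyz": [0, 0, 0], "turn": [0, 0, 0], "gripper": -1},
    {"xyz": [0, 0, 0], "turn": [0, 0, 0], "gripper": -1},
    {"xyz": [0, 0, 0], "turn": [0, 0, 0], "gripper": -1}
  ],
  "squeeze": 60
}}

```text
time_s: 35.65
position: [0.6242, -0.0174, 0.0269]
tool_rot: [[0.997, 0.082, -0.001], [0.082, -0.997, -0.0], [-0.001, 0.0, -1.0]]
ft_force: [-4.9, -1.4, 4.6]
grip_width: 0.0422
```

Request:
{"op": "step_arm", "data": {
  "steps": [
    {"xyz": [0, 0, -0.04], "turn": [0, 0, 0], "gripper": -1},
    {"xyz": [0, 0, -0.06], "turn": [0, 0, 0], "gripper": -1},
    {"xyz": [0, 0, -0.08], "turn": [0, 0, 0], "gripper": -1},
    {"xyz": [0, 0, -0.07], "turn": [0, 0, 0], "gripper": -1},
    {"xyz": [0, 0, 0], "turn": [0, 0, 0], "gripper": -1},
    {"xyz": [0, 0, 0], "turn": [0, 0, 0], "gripper": -1}
  ],
  "squeeze": 70
}}

```text
time_s: 36.15
position: [0.6248, -0.0173, 0.0366]
tool_rot: [[0.997, 0.082, 0.0], [0.082, -0.997, -0.0], [0.0, 0.0, -1.0]]
ft_force: [-0.7, -0.2, -2.4]
grip_width: 0.042
```

```bash
cat > pm.py <<'E'
from h import *
import sys
f=sys.argv[1]; s=env.observe(); print(s['time_s'],s['position'],s['ft_force'],s['grip_width'])
shot('scene','s'+f); shot('top','t'+f)
for n in('s'+f,'t'+f):
    P,im,d=cloud(n); X,Y,Z=P[...,0],P[...,1],P[...,2]
    for nm,k in(('knob',(X>.60)&(X<.66)&(Y>-.10)&(Y<-.06)&(Z>.03)&(Z<.12)&(im.sum(2)<150)),('barrelend',(X>.595)&(X<.64)&(Y>.05)&(Y<.07)&(Z>.04)&(Z<.12)&(im.sum(2)>150))):
        if k.sum()>3: print(n,nm,k.sum(),np.percentile(X[k],[2,50,98]),np.percentile(Y[k],[2,50,98]),np.percentile(Z[k],[2,50,98]))
E
python3 pm.py 18; cp pics/s15.npz pics/tmp.npz; python3 - <<'E'
from h import *
for n in('s15','t15'):
    P,im,d=cloud(n); X,Y,Z=P[...,0],P[...,1],P[...,2]
    for nm,k in(('knob',(X>.60)&(X<.66)&(Y>-.10)&(Y<-.06)&(Z>.03)&(Z<.12)&(im.sum(2)<150)),('barrelend',(X>.595)&(X<.64)&(Y>.05)&(Y<.07)&(Z>.04)&(Z<.12)&(im.sum(2)>150))):
        if k.sum()>3: print(n,nm,k.sum(),np.percentile(X[k],[2,50,98]),np.percentile(Y[k],[2,50,98]),np.percentile(Z[k],[2,50,98]))
E
```

```text
36.15 [ 0.6248 -0.0173  0.0366] [-0.7279 -0.1825 -2.4429] 0.042000233382719215
s18 knob 121 [0.6179 0.6339 0.6451] [-0.0748 -0.0715 -0.0604] [0.0471 0.0659 0.0745]
s18 barrelend 90 [0.6099 0.6271 0.6382] [0.0511 0.0608 0.0696] [0.0434 0.0682 0.073 ]
t18 barrelend 19 [0.6124 0.6292 0.6396] [0.0644 0.0685 0.0693] [0.0436 0.0666 0.0738]
s15 knob 116 [0.6189 0.6342 0.6459] [-0.0746 -0.0712 -0.0617] [0.0376 0.0563 0.0649]
s15 barrelend 92 [0.5961 0.6252 0.639 ] [0.0505 0.061  0.0694] [0.0411 0.0587 0.064 ]
t15 knob 13 [0.6176 0.6244 0.6368] [-0.0682 -0.0657 -0.0634] [0.0575 0.062  0.0653]
t15 barrelend 116 [0.597  0.6173 0.6387] [0.0518 0.0624 0.0698] [0.0423 0.0581 0.0649]
```

The pump lifted level (knob and barrel end both +9.6 mm) with a weight reading of 2.4 N. Lifting and carrying it to the tray.

Request:
{"op": "step_arm", "data": {
  "steps": [
    {"xyz": [0, 0, -0.2], "turn": [0, 0, 0], "gripper": -1},
    {"xyz": [0, 0, -0.4], "turn": [0, 0, 0], "gripper": -1},
    {"xyz": [0, 0, -0.4], "turn": [0, 0, 0], "gripper": -1},
    {"xyz": [0, 0, -0.4], "turn": [0, 0, 0], "gripper": -1},
    {"xyz": [0, 0, -0.4], "turn": [0, 0, 0], "gripper": -1},
    {"xyz": [0, 0, -0.35], "turn": [0, 0, 0], "gripper": -1},
    {"xyz": [0, 0, -0.2], "turn": [0, 0, 0], "gripper": -1},
    {"xyz": [0, 0, 0], "turn": [0, 0, 0], "gripper": -1}
  ]
}}

```text
time_s: 36.92
position: [0.6254, -0.0174, 0.1325]
tool_rot: [[0.997, 0.082, 0.004], [0.082, -0.997, -0.001], [0.003, 0.001, -1.0]]
ft_force: [-0.4, 0.3, -2.2]
grip_width: 0.0419
```

Request:
{"op": "step_arm", "data": {
  "steps": [
    {"xyz": [-0.03, -0.2, 0], "turn": [0, 0, 0], "gripper": -1},
    {"xyz": [-0.03, -0.4, 0], "turn": [0, 0, 0], "gripper": -1},
    {"xyz": [-0.03, -0.6, 0], "turn": [0, 0, 0], "gripper": -1},
    {"xyz": [-0.03, -0.6, 0], "turn": [0, 0, 0], "gripper": -1},
    {"xyz": [-0.03, -0.6, 0], "turn": [0, 0, 0], "gripper": -1},
    {"xyz": [-0.03, -0.6, 0], "turn": [0, 0, 0], "gripper": -1},
    {"xyz": [-0.03, -0.6, 0], "turn": [0, 0, 0], "gripper": -1},
    {"xyz": [-0.03, -0.6, 0], "turn": [0, 0, 0], "gripper": -1},
    {"xyz": [-0.03, -0.6, 0], "turn": [0, 0, 0], "gripper": -1},
    {"xyz": [-0.03, -0.6, 0], "turn": [0, 0, 0], "gripper": -1},
    {"xyz": [-0.03, -0.6, 0], "turn": [0, 0, 0], "gripper": -1},
    {"xyz": [-0.03, -0.6, 0], "turn": [0, 0, 0], "gripper": -1},
    {"xyz": [-0.03, -0.6, 0], "turn": [0, 0, 0], "gripper": -1},
    {"xyz": [-0.03, -0.6, 0], "turn": [0, 0, 0], "gripper": -1},
    {"xyz": [-0.03, -0.6, 0], "turn": [0, 0, 0], "gripper": -1},
    {"xyz": [-0.03, -0.6, 0], "turn": [0, 0, 0], "gripper": -1},
    {"xyz": [-0.03, -0.6, 0], "turn": [0, 0, 0], "gripper": -1},
    {"xyz": [-0.03, -0.5, 0], "turn": [0, 0, 0], "gripper": -1},
    {"xyz": [-0.03, -0.2, 0], "turn": [0, 0, 0], "gripper": -1},
    {"xyz": [0, 0, 0], "turn": [0, 0, 0], "gripper": -1}
  ]
}}

```text
time_s: 38.58
position: [0.5663, 0.3936, 0.1292]
tool_rot: [[0.996, 0.085, -0.002], [0.085, -0.996, -0.0], [-0.002, 0.0, -1.0]]
ft_force: [-0.2, 0.3, -2.5]
grip_width: 0.0419
```

Request:
{"op": "step_arm", "data": {
  "steps": [
    {"xyz": [0, 0, 0], "turn": [0, 0, -0.5], "gripper": -1},
    {"xyz": [0, 0, 0], "turn": [0, 0, -0.9], "gripper": -1},
    {"xyz": [0, 0, 0], "turn": [0, 0, -0.98], "gripper": -1},
    {"xyz": [0, 0, 0], "turn": [0, 0, -0.98], "gripper": -1},
    {"xyz": [0, 0, 0], "turn": [0, 0, -0.98], "gripper": -1},
    {"xyz": [0, 0, 0], "turn": [0, 0, -0.98], "gripper": -1},
    {"xyz": [0, 0, 0], "turn": [0, 0, -0.98], "gripper": -1},
    {"xyz": [0, 0, 0], "turn": [0, 0, -0.98], "gripper": -1},
    {"xyz": [0, 0, 0], "turn": [0, 0, -0.98], "gripper": -1},
    {"xyz": [0, 0, 0], "turn": [0, 0, -0.98], "gripper": -1},
    {"xyz": [0, 0, 0], "turn": [0, 0, -0.98], "gripper": -1},
    {"xyz": [0, 0, 0], "turn": [0, 0, -0.98], "gripper": -1},
    {"xyz": [0, 0, 0], "turn": [0, 0, -0.98], "gripper": -1},
    {"xyz": [0, 0, 0], "turn": [0, 0, -0.98], "gripper": -1},
    {"xyz": [0, 0, 0], "turn": [0, 0, -0.98], "gripper": -1},
    {"xyz": [0, 0, 0], "turn": [0, 0, -0.98], "gripper": -1},
    {"xyz": [0, 0, 0], "turn": [0, 0, -0.98], "gripper": -1},
    {"xyz": [0, 0, 0], "turn": [0, 0, -0.98], "gripper": -1},
    {"xyz": [0, 0, 0], "turn": [0, 0, -0.7], "gripper": -1},
    {"xyz": [0, 0, 0], "turn": [0, 0, -0.4], "gripper": -1}
  ]
}}

```text
time_s: 40.25
position: [0.5681, 0.3902, 0.13]
tool_rot: [[0.032, 0.999, -0.001], [0.999, -0.032, -0.001], [-0.001, -0.001, -1.0]]
ft_force: [-0.0, -0.0, -3.1]
grip_width: 0.042
```

```bash
python3 - <<'E'
from h import *
s=env.observe(); print(s['time_s'],s['position'],s['tool_rot'],s['ft_force'],s['grip_width'])
a,d,_=shot('top','t19'); b,_,_=shot('scene','s19')
u=cv2.resize(a[160:290,70:210],None,fx=3,fy=3); v=cv2.resize(b[120:250,290:440],None,fx=2.8,fy=3)
cv2.imwrite('pics/p19.png',np.clip(np.hstack([u,v])[:,:,::-1]*1.5,0,255).astype(np.uint8))
E
```

```text
40.25 [0.5681 0.3902 0.13  ] [[ 0.0324  0.9995 -0.0009]
 [ 0.9995 -0.0324 -0.0008]
 [-0.0008 -0.0009 -1.    ]] [-0.0436 -0.0368 -3.0819] 0.04197643961878156
```

View pics/p19.png

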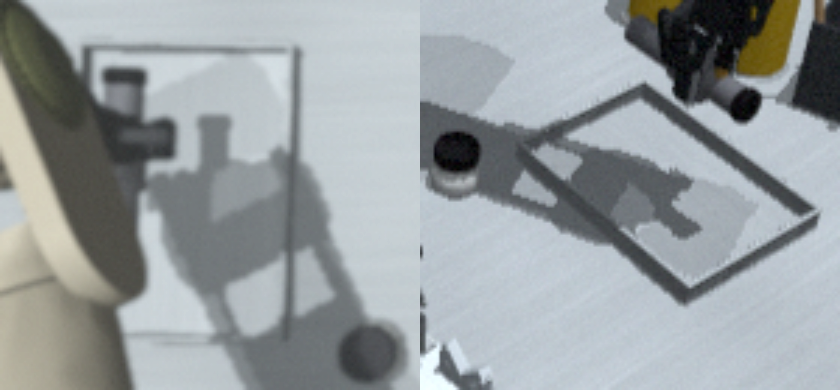

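The picture shows the pump held level over the tray, knob toward +x, aligned with the tray's long side and clear of the rim. Lowering.

Request:
{"op": "step_arm", "data": {
  "steps": [
    {"xyz": [0.08, 0, 0.3], "turn": [0, 0, 0], "gripper": -1},
    {"xyz": [0, 0, 0.45], "turn": [0, 0, 0], "gripper": -1},
    {"xyz": [0, 0, 0.45], "turn": [0, 0, 0], "gripper": -1},
    {"xyz": [0, 0, 0.45], "turn": [0, 0, 0], "gripper": -1},
    {"xyz": [0, 0, 0.45], "turn": [0, 0, 0], "gripper": -1},
    {"xyz": [0, 0, 0.4], "turn": [0, 0, 0], "gripper": -1},
    {"xyz": [0, 0, 0.2], "turn": [0, 0, 0], "gripper": -1},
    {"xyz": [0, 0, 0.1], "turn": [0, 0, 0], "gripper": -1},
    {"xyz": [0, 0, 0], "turn": [0, 0, 0], "gripper": -1},
    {"xyz": [0, 0, 0], "turn": [0, 0, 0], "gripper": -1},
    {"xyz": [0, 0, 0], "turn": [0, 0, 0], "gripper": -1}
  ]
}}

```text
time_s: 41.27
position: [0.5688, 0.3949, 0.0195]
tool_rot: [[0.035, 0.999, 0.002], [0.999, -0.035, 0.001], [0.001, 0.002, -1.0]]
ft_force: [0.5, 0.2, -3.0]
grip_width: 0.042
```

Request:
{"op": "step_arm", "data": {
  "steps": [
    {"xyz": [0, 0, 0.05], "turn": [0, 0, 0], "gripper": -1},
    {"xyz": [0, 0, 0.05], "turn": [0, 0, 0], "gripper": -1},
    {"xyz": [0, 0, 0], "turn": [0, 0, 0], "gripper": -1}
  ]
}}

```text
time_s: 41.52
position: [0.5681, 0.3946, 0.0143]
tool_rot: [[0.034, 0.999, -0.0], [0.999, -0.034, -0.0], [-0.0, -0.0, -1.0]]
ft_force: [-0.0, 0.6, -2.9]
grip_width: 0.042
```

Request:
{"op": "step_arm", "data": {
  "steps": [
    {"xyz": [0, 0, 0.04], "turn": [0, 0, 0], "gripper": -1},
    {"xyz": [0, 0, 0.04], "turn": [0, 0, 0], "gripper": -1},
    {"xyz": [0, 0, 0.04], "turn": [0, 0, 0], "gripper": -1},
    {"xyz": [0, 0, 0], "turn": [0, 0, 0], "gripper": -1}
  ]
}}

```text
time_s: 41.85
position: [0.5681, 0.3945, 0.0092]
tool_rot: [[0.034, 0.999, -0.001], [0.999, -0.034, -0.0], [-0.0, -0.001, -1.0]]
ft_force: [-0.5, 0.4, -1.9]
grip_width: 0.0419
```

Request:
{"op": "step_arm", "data": {
  "steps": [
    {"xyz": [0, 0, 0.04], "turn": [0, 0, 0], "gripper": -1},
    {"xyz": [0, 0, 0.04], "turn": [0, 0, 0], "gripper": -1},
    {"xyz": [0, 0, 0], "turn": [0, 0, 0], "gripper": -1}
  ]
}}

```text
time_s: 42.1
position: [0.5681, 0.3946, 0.006]
tool_rot: [[0.034, 0.999, -0.001], [0.999, -0.034, -0.0], [-0.0, -0.001, -1.0]]
ft_force: [-1.0, 0.3, -2.9]
grip_width: 0.042
```

Request:
{"op": "step_arm", "data": {
  "steps": [
    {"xyz": [0, 0, 0.03], "turn": [0, 0, 0], "gripper": -1},
    {"xyz": [0, 0, 0.03], "turn": [0, 0, 0], "gripper": -1},
    {"xyz": [0, 0, 0], "turn": [0, 0, 0], "gripper": -1}
  ]
}}

```text
time_s: 42.35
position: [0.5683, 0.3947, 0.0041]
tool_rot: [[0.034, 0.999, 0.0], [0.999, -0.034, 0.0], [0.0, 0.0, -1.0]]
ft_force: [0.5, -0.4, -3.1]
grip_width: 0.0421
```

Request:
{"op": "step_arm", "data": {
  "steps": [
    {"xyz": [0, 0, 0.03], "turn": [0, 0, 0], "gripper": -1},
    {"xyz": [0, 0, 0], "turn": [0, 0, 0], "gripper": -1}
  ]
}}

```text
time_s: 42.52
position: [0.5685, 0.3947, 0.004]
tool_rot: [[0.034, 0.999, 0.001], [0.999, -0.034, 0.0], [0.0, 0.001, -1.0]]
ft_force: [-2.1, -2.2, 6.3]
grip_width: 0.0419
```

Contact on the tray floor at TCP z=0.004. Opening gently.

Request:
{"op": "step_arm", "data": {
  "steps": [
    {"xyz": [0, 0, 0], "turn": [0, 0, 0], "gripper": 0.05},
    {"xyz": [0, 0, 0], "turn": [0, 0, 0], "gripper": 0.1},
    {"xyz": [0, 0, 0], "turn": [0, 0, 0], "gripper": 0.15},
    {"xyz": [0, 0, 0], "turn": [0, 0, 0], "gripper": 0.2},
    {"xyz": [0, 0, 0], "turn": [0, 0, 0], "gripper": 0.3},
    {"xyz": [0, 0, 0], "turn": [0, 0, 0], "gripper": 0.4},
    {"xyz": [0, 0, 0], "turn": [0, 0, 0], "gripper": 0.5},
    {"xyz": [0, 0, 0], "turn": [0, 0, 0], "gripper": 0.6},
    {"xyz": [0, 0, 0], "turn": [0, 0, 0], "gripper": 0.6},
    {"xyz": [0, 0, 0], "turn": [0, 0, 0], "gripper": 0.6}
  ]
}}

```text
time_s: 43.35
position: [0.5683, 0.3946, 0.0028]
tool_rot: [[0.034, 0.999, 0.0], [0.999, -0.034, -0.0], [-0.0, 0.0, -1.0]]
ft_force: [0.4, -0.1, -0.8]
grip_width: 0.0683
```

Request:
{"op": "step_arm", "data": {
  "steps": [
    {"xyz": [0, 0, -0.1], "turn": [0, 0, 0], "gripper": 0.6},
    {"xyz": [0, 0, -0.3], "turn": [0, 0, 0], "gripper": 0.6},
    {"xyz": [0, 0, -0.5], "turn": [0, 0, 0], "gripper": 0.6},
    {"xyz": [0, 0, -0.8], "turn": [0, 0, 0], "gripper": 0.6},
    {"xyz": [0, 0, -0.9], "turn": [0, 0, 0], "gripper": 0.6},
    {"xyz": [0, 0, -0.9], "turn": [0, 0, 0], "gripper": 0.6},
    {"xyz": [0, 0, -0.9], "turn": [0, 0, 0], "gripper": 0.6},
    {"xyz": [0, 0, -0.6], "turn": [0, 0, 0], "gripper": 0.6},
    {"xyz": [0, 0, 0], "turn": [0, 0, 0], "gripper": 0.6},
    {"xyz": [0, 0, 0], "turn": [0, 0, 0], "gripper": 0.6},
    {"xyz": [0, 0, 0], "turn": [0, 0, 0], "gripper": 0.6}
  ]
}}

```text
time_s: 44.27
position: [0.5678, 0.3944, 0.2023]
tool_rot: [[0.034, 0.999, -0.001], [0.999, -0.034, -0.001], [-0.001, -0.001, -1.0]]
ft_force: [-0.4, -0.0, -0.2]
grip_width: 0.0687
```

```bash
python3 - <<'E'
from h import *
s=env.observe(); print(s['time_s'],s['position'],s['ft_force'])
for n in('wrist','scene','top'):
    shot(n,n[0]+'20'); P,im,d=cloud(n[0]+'20'); X,Y,Z=P[...,0],P[...,1],P[...,2]
    k=(X>.43)&(X<.655)&(Y>.32)&(Y<.47)&(Z>.01)&(Z<.08)
    if k.sum()>9: print(n,k.sum(),'X',np.percentile(X[k],[1,50,99]),'Y',np.percentile(Y[k],[1,50,99]),'Z',np.percentile(Z[k],[50,99]))
    for nm,k in(('handle grip',(X>.47)&(X<.53)&(Y>0.02)&(Y<.06)&(Z>.142)&(Z<.158)),('arm',(X>.53)&(X<.6)&(Y>0.02)&(Y<.07)&(Z>.115)&(Z<.15))):
        if k.sum()>3: print(n,nm,np.percentile(X[k],[2,50,98]))
v=cv2.resize(np.load('pics/s20.npz')['im'][120:290,220:440],None,fx=3.5,fy=3.5)
cv2.imwrite('pics/p20.png',np.clip(v[:,:,::-1]*1.4,0,255).astype(np.uint8))
E
```

```text
44.2667 [0.5678 0.3944 0.2023] [-0.4048 -0.0251 -0.2086]
wrist 6488 X [0.4575 0.5432 0.6178] Y [0.373  0.3942 0.4131] Z [0.0341 0.061 ]
scene 593 X [0.4627 0.5662 0.6248] Y [0.3715 0.3856 0.4051] Z [0.0341 0.0627]
scene handle grip [0.4969 0.5057 0.5113]
scene arm [0.5372 0.5565 0.5733]
top 828 X [0.4629 0.5523 0.6214] Y [0.3741 0.3923 0.4126] Z [0.0365 0.0642]
top handle grip [0.4934 0.5021 0.509 ]
top arm [0.5381 0.5541 0.5718]
```

View pics/p20.png

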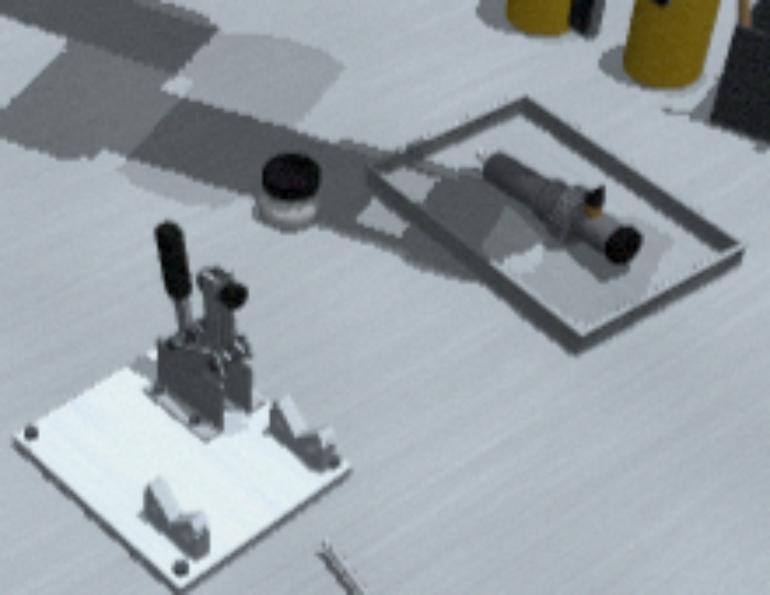

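```bash
python3 - <<'E'
from h import *
print(order.close_job())
E
```

```text
the job is handed in; nothing more can be done
None
```

The job is done and handed in at about 44 s of the 72 s allowed. No verdict was reported, so this rests on my own camera and force checks.

**Clamp locked:** My first try gripped the handle and slipped, leaving it about 18° short of level. I pressed it down from above with closed fingers. It snapped over centre and the handle then lay level, with its top at z≈0.070.

**Plunger home:** It slid in at about 6 N and stopped at about 16 N, with the knob at its predicted home position. The valve and tube end had not moved within the cameras' accuracy, so the pump did not slip in the jig.

**Clamp open:** I lifted the handle with an 80 N grip but it stopped about 0.1 rad short. A nudge with closed fingers took it to its stop, where the force rose to about 55 N before I backed off. That was fingertip contact, not the arm or gripper body. The clamp then matched its start pose to about 1–2 mm.

**Pump in the tray:** It was gripped at the flange on the third, lower try, because the fingertips reach about 20 mm less than stated. It lifted level and was set down until it touched the floor at about 6 N. My last picture and depth check show:
- The pump lies flat along the tray, inside the rim, at about x 0.458–0.625, y 0.373–0.413.
- The knob is home, the clamp is open, and the gripper is about 0.2 m above and touching nothing.
- The grease jar and screwdriver tip in view look undisturbed. I did not measure any bystanders after the moves.

The cameras differed by up to about 4 mm in y. I went with the wrist and scene views, and the contacts agreed with them.

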